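Fish the turn marker out of the gap and pack the porcelain game

TASK

Pack the board game into its wooden tray: the turn marker has fallen into the narrow gap between the amplifier and the speaker, so fish it out with the hooked rod, not with the fingers, and lay it flat in the tray's long groove. Stand every porcelain pawn upright in a round dimple of its own, gently, for they crack when squeezed hard, pressed down or dropped. Leave the rod standing on its foot on the cork mat, handle and hook both on it, and do not shove the speaker puck or the bottle opener about.

Things in the scene. Friction and masses are not known exactly. Their poses are not given: they have to be found in the camera images.
- gap: silver amplifier and dark speaker (100 and 60 mm wide, 195 long, 105 high), fixed, with an upright gap between: 40 mm wide, open on top and at one end (mouth), closed by a plate 183 mm from the mouth. Origin: middle of the mouth, on the table; x points into the gap, z up, amplifier on the +y side (y 20 to 120 mm), speaker on the -y side
- marker: the turn marker: a hollow, closed brass bar 90 mm long (its x), 26 mm wide (y), 26 mm high (z) with two thin flush dark bands, 60 g. Origin: centre of its underside. It starts lying lengthwise deep in the gap
- rod: hooked rod, 130 g: wooden handle block 90 mm long (x), 28 wide (y), 48 high, on a 46 mm wide, 6 mm thick foot; from its front a 10 mm thick steel rod runs level along +x, centre 40 mm above the underside, and at x = 240 mm bends straight down to underside level (35 mm free below the steel). Origin: centre of the handle's underside. Grip the handle across y, above the foot
- rod_hook (a point): centre of the round lower end of the hook (5 mm above the end of the steel), x = 240 mm in the rod's frame
- mat: fixed cork mat 320 mm long (x), 100 mm wide (y), 4 mm thick, on which the rod starts, lying lengthwise (handle towards -x, hook towards +x). Origin: centre of its underside; its top is 4 mm higher
- tray: fixed wooden game tray 190 mm (x) by 240 mm (y), 22 mm thick, with four round dimples (43 mm across, 8 mm deep, flat floors) and one long groove (105 mm along x, 37 mm along y, 8 mm deep). Origin: centre of its underside
- tray_hole0 (a point): centre of the mouth of a round dimple, on the tray's top face, at x -46, y -21 mm in the tray's frame; any pawn may go in any dimple. A seated pawn rests on the dimple's rim with its foot about 5 mm below this point
- tray_hole1 (a point): centre of the mouth of a round dimple, on the tray's top face, at x 46, y -21 mm in the tray's frame; any pawn may go in any dimple. A seated pawn rests on the dimple's rim with its foot about 5 mm below this point
- tray_hole2 (a point): centre of the mouth of a round dimple, on the tray's top face, at x -46, y 71 mm in the tray's frame; any pawn may go in any dimple. A seated pawn rests on the dimple's rim with its foot about 5 mm below this point
- tray_hole3 (a point): centre of the mouth of a round dimple, on the tray's top face, at x 46, y 71 mm in the tray's frame; any pawn may go in any dimple. A seated pawn rests on the dimple's rim with its foot about 5 mm below this point
- tray_hole4 (a point): centre of the mouth of the long groove, on the tray's top face, at x 0, y -88 mm in the tray's frame; the groove runs along the tray's x and its floor is 8 mm below this point
- pawn0: thin white porcelain pawn, 60 g, may be absent: ball of 54 mm diameter with a flat foot 26 mm across and a small knob on top, 62 mm high, standing on the table. Origin: centre of its foot; the ball's centre is 24 mm above. All pawns are alike. It cracks if squeezed with over 25 N a side or if it meets the tray with over 20 N, or if let fall more than about 5 mm
- pawn1: thin white porcelain pawn, 60 g, may be absent: ball of 54 mm diameter with a flat foot 26 mm across and a small knob on top, 62 mm high, standing on the table. Origin: centre of its foot; the ball's centre is 24 mm above. All pawns are alike. It cracks if squeezed with over 25 N a side or if it meets the tray with over 20 N, or if let fall more than about 5 mm
- pawn2: thin white porcelain pawn, 60 g, may be absent: ball of 54 mm diameter with a flat foot 26 mm across and a small knob on top, 62 mm high, standing on the table. Origin: centre of its foot; the ball's centre is 24 mm above. All pawns are alike. It cracks if squeezed with over 25 N a side or if it meets the tray with over 20 N, or if let fall more than about 5 mm
- pawn3: thin white porcelain pawn, 60 g, may be absent: ball of 54 mm diameter with a flat foot 26 mm across and a small knob on top, 62 mm high, standing on the table. Origin: centre of its foot; the ball's centre is 24 mm above. All pawns are alike. It cracks if squeezed with over 25 N a side or if it meets the tray with over 20 N, or if let fall more than about 5 mm
- opener: bystander: flat stainless bottle opener, 142 mm long (x from -80 to 62 mm), 36 wide, 8 thick, lying near the tray. Origin on its underside
- puck: bystander: aluminium speaker puck, 70 mm across, 40 mm high, standing among the pawns. Origin: centre of its underside
Mind the look-alikes: they are no part of the job. What is shaped like the pawn0 but purple or turquoise is not meant.

How it is judged:
By the outcome, as a careful person would: the job done as asked, in the order asked, and still so for the second after the job is handed in, with the robot touching nothing.
Of pawn0, pawn1, pawn2, pawn3 only 2 to 4 are there at a start; the rules pass over those that are not, and their reading is None.
At some moment in a run one of rod, marker may be knocked a few centimetres aside while the robot is not near it.
It also fails if it takes over 210 s, if anything falls off the work surface, if the arm or the gripper's body presses on something with over 40 N, if the wrist force passes 120 N, or if a joint passes its speed limit or range.

ROBOT

A 7-joint arm with a two-finger parallel gripper is mounted at the origin on the work surface. World frame = base frame: x ahead of the robot, y to its left, z up, the work surface at z = 0. Lengths are in m, angles in rad, forces in N, time in s.
With the tool pointing down it reaches from about 0.4 to 0.85 m from the base axis. Payload 10.4 kg.
Tool frame: the origin (TCP) lies on the centre line of the jaws, within the pads' length; the fingertips stand 8 mm ahead of it and the grasp point (between the pads) lies 11 mm behind it; z points along the fingers, y is the line along which they close (so a half turn about z gives the same grasp; the last joint's range is limited). The gripper opens to 87 mm and grips with 3 to 60 N. Pads are 19 mm wide; open, the fingers measure 117 mm over their backs; the gripper's body (75 mm by 190 mm) begins 51 mm behind the grasp point.
Start: joints at [-1.137, 0.332, -0.065, 1.46, 0.022, 1.35, -0.088], TCP at [0.276, 0.561, 0.205] pointing down, gripper open.
Joint ranges: [-2.6, 2.6], [-0.5, 2.12], [-1.47, 1.34], [0.16, 2.42], [-1.27, 4.41], [0.06, 2.06], [-2.6, 2.6]. Speed limits (rad/s): [2.22, 2.22, 2.79, 2.79, 3.14, 3.14, 3.14].

INTERFACE

Orientations are given as a rotation vector (axis times angle).
In Python, from plant import * gives the robot as it stands.
- The arm moves only by the tool play_rows, never from a script. Its argument "commands" is text: rows parted by semicolons, each of 4 numbers parted by spaces: the shift along the world's x, y, z in m, then the turn about the world's z in rad. In form: tx ty tz turn; .... A call has 1 to 5 rows; each row is the pose to reach, as a shift and turn from the pose commanded when the call began; what a row does not reach only later rows make up. A row lasts 1/10 s, in which the tool goes at most 50 mm and 8.59 degrees, less where a joint would pass 70% of its speed; a pose out of reach is approached as far as the arm can. A call with a gripper value outside its range is refused whole. "fingers" is the finger opening in m, from 0 to 0.087, set as the call begins (left out, the last holds). The fingers move at their own pace and stop on an object; "grip_force" is the grip in N (left out, the last holds). Time passes only in rows, so rows that repeat a pose let the fingers close. It gives the time, the measured TCP pose, the force, the opening and the grip force at its end, in the units of the state.
- observe(): the state, without advancing time (a new reading comes with each control period).
- get_image(name): name is "scene" or "side" or "wrist"; returns (picture, depth): 420x560x3 uint8, blue, green, red; 420x560 float32, m along the optical axis (not along the pixel's ray), 0 where there is no reading.
- camera_model(name): a dict with "K" (3x3 intrinsics, pixels), "pose" (4x4, takes a point from camera to world coordinates); the wrist camera has in their place "mount" (4x4, takes a point from camera to tool coordinates, whose origin is the TCP and whose axes are the flange's). Camera axes: x right, y down, z forward; pixel columns grow to the right and rows downward; lengths in m; the calibration is good to about 2 mm. A picture is of the moment at which its call begins: read the wrist's pose just before it. camera_model takes no time and is no camera call.
- hand_in(): hands the job in; it is judged then, once.
The state is a dict: "time": time; "joints": joint angles; "joint_vel": joint speeds; "tau": joint torques, N m; "eef_pos": TCP position; "orientation": TCP orientation; "wrist_force": force on the tool from outside, world axes, zero at the start; "moment": the same for the moment, N m; "opening": opening from 0.0 (shut) to 1.0 (fully open); "grip_force": force on a finger pad.
Only numpy, scipy, OpenCV 4.12 (cv2) and the standard library are available. Lean on these libraries where they do the work, as an engineer would, in place of code of your own. Each camera call takes 0.05 s, during which the arm holds its last target. There are 200 camera calls.

## Working session

There is one attempt and no reset: what is moved stays moved. The work goes in short steps, Python scripts to look and compute and a tool call to move; the robot and the scene stay as the last step left them, time stands still between calls to the robot, and variables do not carry over. Pictures are saved under pics/ and viewed, at most 14 in all, crops included, and the job is handed in when it is done.

Besides the shell and the picture viewer there is one more tool, called after ">>>" as name(argument=value, ...) on one line, values as JSON. play_rows: Moves the arm, as the interface text tells. Its arguments: {"type":"object","properties":{"commands":{"type":"string"},"fingers":{"type":"number"},"grip_force":{"type":"number"}},"required":["commands"]}

```bash
mkdir -p pics; ls
cat > h.py <<'E'
from plant import *
import numpy as np, cv2
from scipy.spatial.transform import Rotation as R
def cam(n):
    m=camera_model(n); K=np.array(m['K'])
    if 'pose' in m: return K,np.array(m['pose'])
    s=observe(); T=np.eye(4); T[:3,:3]=R.from_rotvec(s['orientation']).as_matrix(); T[:3,3]=s['eef_pos']
    return K,T@np.array(m['mount'])
def grab(n,save=None):
    K,P=cam(n); im,d=get_image(n)
    if save: cv2.imwrite('pics/'+save,im)
    return im,d,K,P
def world(d,K,P):
    v,u=np.mgrid[:d.shape[0],:d.shape[1]]
    c=np.stack([(u-K[0,2])/K[0,0]*d,(v-K[1,2])/K[1,1]*d,d],-1)
    w=c@P[:3,:3].T+P[:3,3]; w[d==0]=np.nan; return w
def ray(u,v,z,K,P):
    r=P[:3,:3]@np.array([(u-K[0,2])/K[0,0],(v-K[1,2])/K[1,1],1]); o=P[:3,3]
    return o+r*(z-o[2])/r[2]
E
python3 - <<'E'
from h import *
s=observe(); print(s)
for n in ['scene','side','wrist']:
    im,d,K,P=grab(n,n+'0.png'); np.savez('/tmp/'+n,im=im,d=d,K=K,P=P); print(n,K[0],np.round(P,3))
E
```

```text
pics
{'time': 0.0, 'joints': array([-1.13661799,  0.33287394, -0.06470738,  1.46095576,  0.02155632,
        1.34991816, -0.08851031]), 'joint_vel': array([ 9.03379224e-04, -1.17883002e-04,  2.63351845e-04, -1.48908706e-03,
        2.42684125e-05, -1.30912191e-04,  4.69527055e-04]), 'tau': array([-9.28209556e-04, -6.23247242e+01,  2.39079277e-02, -3.89901066e+01,
       -6.13669446e-02,  3.96533555e-02,  1.74335564e-04]), 'eef_pos': array([0.27546193, 0.56054388, 0.20384579]), 'orientation': array([-7.11201728e-01, -3.05971579e+00,  2.24507281e-03]), 'wrist_force': array([-1.35273942, -0.84817738,  0.41973518]), 'moment': array([-0.03954262,  0.03263694, -0.05442703]), 'grip_force': 0.0, 'opening': 0.9994347818205652}
scene [509.8869255    0.         284.34457694] [[ 0.382  0.777 -0.501  1.203]
 [ 0.924 -0.327  0.197 -0.31 ]
 [-0.011 -0.538 -0.843  1.159]
 [ 0.     0.     0.     1.   ]]
side [485.4621328   0.        276.3043682] [[-0.978 -0.138  0.154  0.378]
 [-0.207  0.628 -0.751  0.765]
 [ 0.007 -0.766 -0.642  0.776]
 [ 0.     0.     0.     1.   ]]
wrist [361.62843278   0.         281.99327871] [[ 0.441  0.856  0.269  0.203]
 [ 0.897 -0.421 -0.132  0.596]
 [-0.     0.3   -0.954  0.384]
 [ 0.     0.     0.     1.   ]]
```

View pics/scene0.png

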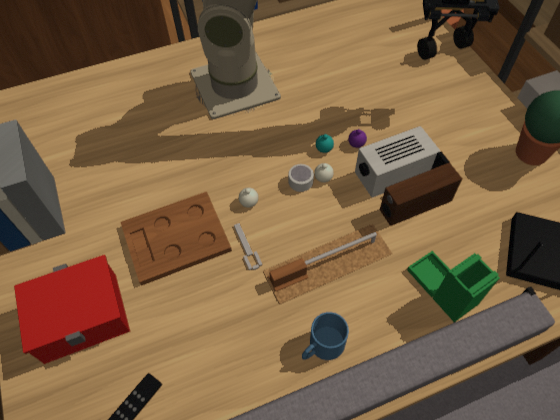

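View pics/side0.png

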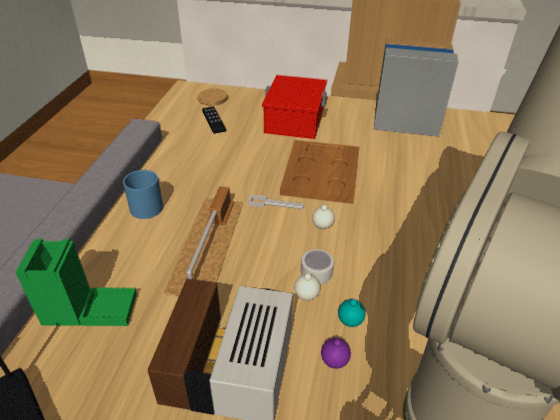

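The scene picture shows two white pawns, at (248,197) and at (324,173) beside the puck (300,178). The look-alikes are turquoise (324,144) and purple (357,138). The tray is at (176,237), the opener at (247,247), the rod on its mat at (327,263), and the amp and speaker at (398,160) and (420,192), with the gap mouth to the left. In the side picture the brass marker shows in the gap at (215,345), with the black closing plate at (203,388). The white ones match the porcelain description, and the turquoise and purple ones are excluded.

```bash
cat > m1.py <<'E'
from h import *
D={}
for n in ['scene','side']:
    z=np.load('/tmp/%s.npz'%n); D[n]=(z['im'],z['d'],z['K'],z['P'])
def clus(n,mask,zlo,zhi,minA=30,name=''):
    im,d,K,P=D[n]; w=world(d,K,P)
    m=(mask&(w[...,2]>zlo)&(w[...,2]<zhi)&(np.abs(w[...,0])<1.2)&(np.abs(w[...,1])<1)).astype(np.uint8)
    k,l,st,c=cv2.connectedComponentsWithStats(m)
    for i in range(1,k):
        if st[i,4]<minA: continue
        p=w[l==i]; q=p[:,:2].astype(np.float32); r=cv2.minAreaRect(q)
        print(n,name,'px',np.round(c[i]),'A',st[i,4],'rect c',np.round(r[0],3),'size',np.round(r[1],3),'ang',round(r[2],1),'z',np.round(np.percentile(p[:,2],[2,50,98]),3))
for n in D:
    im=D[n][0]; hsv=cv2.cvtColor(im,cv2.COLOR_BGR2HSV); H,S,V=[hsv[...,i].astype(int) for i in range(3)]
    clus(n,(S<60)&(V>90),0.006,0.13,60,'white/silver')
    clus(n,(H>5)&(H<20)&(S>90)&(V<140),0.008,0.13,100,'brown')
    clus(n,(H>15)&(H<32)&(S>130)&(V>60),0.008,0.1,15,'gold')
    w=world(*D[n][1:]); print('table z',np.nanmedian(w[230:260,300:310,2]), np.nanmedian(w[330:350,180:200,2]))
E
python3 m1.py
python3 - <<'E'
import cv2
a=cv2.imread('pics/scene0.png'); b=cv2.imread('pics/side0.png')
x=cv2.resize(a[110:310,110:480],None,fx=2.1,fy=2.1)[:,:]; cv2.imwrite('pics/c1.png',x)
E
```

```text
scene white/silver px [399. 151.] A 1792 rect c [0.48  0.294] size [0.169 0.196] ang 0.3 z [0.099 0.103 0.108]
scene white/silver px [301. 175.] A 436 rect c [0.438 0.041] size [0.068 0.068] ang 53.4 z [0.015 0.039 0.044]
scene white/silver px [324. 172.] A 249 rect c [0.452 0.104] size [0.047 0.046] ang 40.3 z [0.023 0.04  0.061]
scene white/silver px [248. 197.] A 279 rect c [ 0.449 -0.117] size [0.047 0.05 ] ang 8.2 z [0.021 0.041 0.061]
scene white/silver px [243. 240.] A 130 rect c [ 0.552 -0.172] size [0.1   0.015] ang 1.7 z [0.006 0.008 0.012]
scene white/silver px [341. 248.] A 246 rect c [0.683 0.04 ] size [0.028 0.197] ang 2.3 z [0.042 0.047 0.052]
scene white/silver px [410. 364.] A 11161 rect c [1.011 0.029] size [0.735 0.084] ang 89.8 z [0.059 0.063 0.068]
scene brown px [40.  9.] A 1827 rect c [-0.574 -0.458] size [0.027 0.421] ang 0.1 z [0.009 0.04  0.099]
scene brown px [534. 148.] A 916 rect c [0.616 0.663] size [0.114 0.055] ang 24.0 z [0.012 0.068 0.11 ]
scene brown px [421. 193.] A 2769 rect c [0.611 0.295] size [0.105 0.2  ] ang 1.2 z [0.012 0.1   0.107]
scene br
[... 1207 characters left out ...]
 0.242] ang 1.4 z [0.01  0.02  0.024]
side brown px [224. 209.] A 302 rect c [ 0.679 -0.101] size [0.092 0.028] ang 79.2 z [0.008 0.024 0.051]
side brown px [184. 341.] A 5284 rect c [0.626 0.299] size [0.07  0.199] ang 2.8 z [0.014 0.103 0.106]
side gold px [212.  95.] A 353 rect c [ 0.901 -0.679] size [0.1   0.101] ang 33.5 z [0.009 0.016 0.02 ]
side gold px [220. 332.] A 51 rect c [0.587 0.252] size [0.012 0.017] ang 1.9 z [0.022 0.025 0.028]
side gold px [215. 348.] A 157 rect c [0.586 0.287] size [0.013 0.048] ang 2.0 z [0.022 0.025 0.027]
side gold px [209. 366.] A 82 rect c [0.585 0.323] size [0.013 0.019] ang 2.4 z [0.016 0.025 0.027]
table z -0.000500825389988413 0.10380404172630864
```

View pics/c1.png

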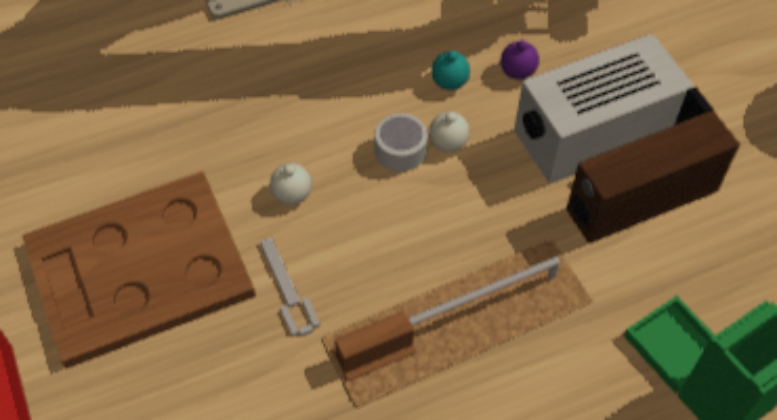

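Crop check: the white pawns at crop (291,183) and (449,131) are cream-white with a knob. The turquoise (451,70) and purple (520,60) ones are the look-alikes and I leave them alone. The marker lies in the gap at x≈0.58, y 0.243 to 0.333, top z 0.025. I'm moving towards the rod handle for a close look.

>>> play_rows(commands="0.01 -0.01 0.05 0; 0.035 -0.05 0.07 -0.14; 0.06 -0.09 0.07 -0.28; 0.085 -0.13 0.07 -0.42; 0.11 -0.17 0.07 -0.56", fingers=0.087, grip_force=50)

```text
time: 0.65
eef_pos: [0.3864, 0.3891, 0.2747]
orientation: [-1.537, -2.74, -0.0]
wrist_force: [0.6, -0.9, 0.1]
opening: 1.001
grip_force: 0.0
```

>>> play_rows(commands="0.025 -0.04 0 -0.14; 0.05 -0.08 0 -0.28; 0.075 -0.12 0 -0.42; 0.1 -0.16 0 -0.52; 0.125 -0.2 0 -0.52")

```text
time: 1.15
eef_pos: [0.5113, 0.1892, 0.2747]
orientation: [-2.187, -2.255, -0.0]
wrist_force: [0.5, 1.1, -0.4]
opening: 0.996
grip_force: 0.0
```

>>> play_rows(commands="0.025 -0.04 0 0; 0.05 -0.08 0 0; 0.075 -0.12 0 0; 0.1 -0.16 0 0; 0.125 -0.2 0 0")

```text
time: 1.65
eef_pos: [0.6363, -0.0106, 0.2745]
orientation: [-2.183, -2.259, -0.0]
wrist_force: [0.7, 1.1, 1.1]
opening: 0.998
grip_force: 0.0
```

Run:
```python
from m1 import *
# amp & speaker tops, tray top, mat via edges
for n in D:
    im,d,K,P=D[n]; w=world(d,K,P); hsv=cv2.cvtColor(im,cv2.COLOR_BGR2HSV); S,V=hsv[...,1],hsv[...,2]
    top=(w[...,2]>0.1)&(w[...,2]<0.112)&(w[...,1]>0.15)&(w[...,1]<0.45)&(w[...,0]>0.4)&(w[...,0]<0.7)
    for nm,m in [('amp',top&(w[...,0]<0.575)),('spk',top&(w[...,0]>0.59))]:
        q=w[m][:,:2].astype(np.float32); r=cv2.minAreaRect(q); print(n,nm,np.round(cv2.boxPoints(r),4).tolist(),round(r[2],2))
    tr=(w[...,2]>0.018)&(w[...,2]<0.027)&(w[...,0]>0.35)&(w[...,0]<0.6)&(w[...,1]<-0.2)&(w[...,1]>-0.47)
    r=cv2.minAreaRect(w[tr][:,:2].astype(np.float32)); print(n,'tray',np.round(r[0],4),np.round(r[1],4),r[2])
    mt=(w[...,2]>0.0015)&(w[...,2]<0.0065)&(w[...,0]>0.6)&(w[...,0]<0.78)&(w[...,1]<0.2)&(w[...,1]>-0.2)
    H=hsv[...,0]; 
    mt=cv2.morphologyEx(mt.astype(np.uint8),cv2.MORPH_OPEN,np.ones((3,3)))>0
    r=cv2.minAreaRect(w[mt][:,:2].astype(np.float32)); print(n,'mat',np.round(r[0],4),np.round(r[1],4),r[2])
```

```text
scene white/silver px [399. 151.] A 1792 rect c [0.48  0.294] size [0.169 0.196] ang 0.3 z [0.099 0.103 0.108]
scene white/silver px [301. 175.] A 436 rect c [0.438 0.041] size [0.068 0.068] ang 53.4 z [0.015 0.039 0.044]
scene white/silver px [324. 172.] A 249 rect c [0.452 0.104] size [0.047 0.046] ang 40.3 z [0.023 0.04  0.061]
scene white/silver px [248. 197.] A 279 rect c [ 0.449 -0.117] size [0.047 0.05 ] ang 8.2 z [0.021 0.041 0.061]
scene white/silver px [243. 240.] A 130 rect c [ 0.552 -0.172] size [0.1   0.015] ang 1.7 z [0.006 0.008 0.012]
scene white/silver px [341. 248.] A 246 rect c [0.683 0.04 ] size [0.028 0.197] ang 2.3 z [0.042 0.047 0.052]
scene white/silver px [410. 364.] A 11161 rect c [1.011 0.029] size [0.735 0.084] ang 89.8 z [0.059 0.063 0.068]
scene brown px [40.  9.] A 1827 rect c [-0.574 -0.458] size [0.027 0.421] ang 0.1 z [0.009 0.04  0.099]
scene brown px [534. 148.] A 916 rect c [0.616 0.663] size [0.114 0.055] ang 24.0 z [0.012 0.068 0.11 ]
scene brown px [421. 193.] A 2769 rect c [0.611 0.295] size [0.105 0.2  ] ang 1.2 z [0.012 0.1   0.107]
scene br
[... 2200 characters left out ...]
0143051147, 0.20149999856948853], [0.6578999757766724, 0.398499995470047]] 4.25
scene tray [ 0.4787 -0.3316] [0.1951 0.2403] 1.3667055368423462
scene mat [ 0.6979 -0.0051] [0.0928 0.252 ] 3.8468244075775146
side amp [[0.4564000070095062, 0.39309999346733093], [0.46160000562667847, 0.19599999487400055], [0.5799000263214111, 0.19910000264644623], [0.5745999813079834, 0.39629998803138733]] 1.53
side spk [[0.589900016784668, 0.39640000462532043], [0.5963000059127808, 0.20069999992847443], [0.6621000170707703, 0.2029000073671341], [0.6557000279426575, 0.398499995470047]] 1.86
side tray [ 0.4773 -0.3307] [0.1902 0.2492] 1.4312686920166016
side mat [0.6944 0.007 ] [0.0999 0.3197] 2.9808855056762695
```

```bash
cat > rod.py <<'E'
from h import *
import sys
im,d,K,P=grab('wrist',sys.argv[1]); np.savez('/tmp/w1',im=im,d=d,K=K,P=P)
w=world(d,K,P); hsv=cv2.cvtColor(im,cv2.COLOR_BGR2HSV); H,S,V=[hsv[...,i].astype(int) for i in range(3)]
def rect(m,nm):
    m=cv2.morphologyEx(m.astype(np.uint8),cv2.MORPH_OPEN,np.ones((3,3)))
    k,l,st,c=cv2.connectedComponentsWithStats(m); i=1+np.argmax(st[1:,4]); p=w[l==i]
    r=cv2.minAreaRect(p[:,:2].astype(np.float32)); print(nm,'px',np.round(c[i]),'c',np.round(r[0],4),np.round(r[1],4),round(r[2],2),'z',np.round(np.percentile(p[:,2],[5,50,95]),4)); return p
z=w[...,2]; reg=(w[...,0]>0.5)&(w[...,0]<0.85)&(w[...,1]>-0.3)&(w[...,1]<0.2)
rect(reg&(z>0.048)&(z<0.058)&(S>80),'handle')
p=rect(reg&(z>0.035)&(z<0.056)&(S<70),'steel')
v=cv2.fitLine(p[:,:2].astype(np.float32),cv2.DIST_HUBER,0,.01,.01).ravel(); print('line',v,'yaw dx/dy',v[0]/v[1],'y range',np.percentile(p[:,1],[0,2,98,100]))
rect(reg&(z>0.0015)&(z<0.007),'mat')
E
python3 rod.py w1.png
```

```text
handle px [327. 249.] c [ 0.696  -0.1037] [0.0278 0.0899] 2.1 z [0.0496 0.0512 0.0525]
steel px [332. 123.] c [0.6916 0.0387] [0.011  0.1977] 2.93 z [0.0457 0.0479 0.0496]
line [ 0.03690854 -0.99931866  0.69121206  0.04412215] yaw dx/dy -0.036933705 y range [-0.06005196 -0.0576277   0.13278846  0.13761662]
mat px [329. 124.] c [0.6952 0.0063] [0.0999 0.3194] 2.92 z [0.0022 0.0035 0.0049]
```

View pics/w1.png

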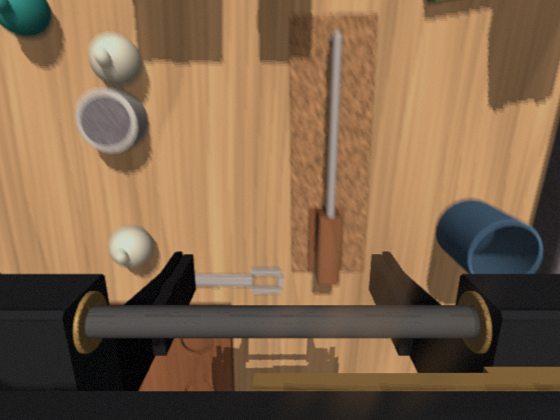

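The wrist view shows the rod on the mat: handle top at (327,249), steel along (332,123) and hook tip at (337,38). Two white pawns are at (115,57) and (132,247). The handle centre is (0.696,-0.104), top z 0.051 (expected 0.052), size 28×90, yaw 2.1°.

>>> play_rows(commands="0.03 -0.04 0 0; 0.06 -0.08 -0.01 0; 0.06 -0.09 -0.06 0; 0.06 -0.09 -0.11 0; 0.06 -0.09 -0.15 0")

```text
time: 2.2
eef_pos: [0.6947, -0.0997, 0.1213]
orientation: [-2.184, -2.256, 0.002]
wrist_force: [0.6, 0.4, -0.5]
opening: 0.998
grip_force: 0.0
```

>>> play_rows(commands="0 0 -0.03 0; 0 0 -0.06 0; 0 0 -0.08 0; 0 0 -0.095 0; 0 0 -0.1 0")

```text
time: 2.7
eef_pos: [0.6947, -0.0988, 0.0228]
orientation: [-2.182, -2.258, 0.002]
wrist_force: [-0.6, -0.4, 0.3]
opening: 0.997
grip_force: 0.0
```

>>> play_rows(commands="0 0 0 0; 0 0 0 0; 0 0 0 0; 0 0 0 0; 0 0 0 0", fingers=0.01, grip_force=50)

```text
time: 3.2
eef_pos: [0.6959, -0.0991, 0.0252]
orientation: [2.183, 2.259, 0.001]
wrist_force: [0.2, 0.3, -0.6]
opening: 0.631
grip_force: 0.0
```

>>> play_rows(commands="0 0 0 0; 0 0 0 0; 0 0 0.005 0; 0 0 0.01 0; 0 0 0.02 0")

```text
time: 3.7
eef_pos: [0.6952, -0.099, 0.0446]
orientation: [-2.183, -2.258, 0.001]
wrist_force: [0.1, -0.3, -0.7]
opening: 0.304
grip_force: 50.0
```

The fingers may have closed during the lift, so I'll regrip lower.

>>> play_rows(commands="0 0 0 0; 0 0 0 0; 0 0 -0.008 0; 0 0 -0.014 0; 0 0 -0.02 0", fingers=0.045)

```text
time: 4.2
eef_pos: [0.6952, -0.0989, 0.0234]
orientation: [-2.183, -2.258, 0.001]
wrist_force: [-0.2, 0.0, 0.0]
opening: 0.512
grip_force: 0.0
```

>>> play_rows(commands="0 0 0 0; 0 0 0 0; 0 0 0 0; 0 0 0 0; 0 0 0 0", fingers=0.01)

```text
time: 4.7
eef_pos: [0.6958, -0.0991, 0.0249]
orientation: [2.183, 2.259, 0.0]
wrist_force: [0.4, 0.3, -0.3]
opening: 0.32
grip_force: 49.9
```

>>> play_rows(commands="0 0 0 0; 0 0 0 0; 0 0 0.005 0; 0 0 0.01 0; 0 0 0.02 0")

```text
time: 5.2
eef_pos: [0.6952, -0.099, 0.0446]
orientation: [-2.183, -2.258, 0.001]
wrist_force: [0.2, 0.3, -1.3]
opening: 0.317
grip_force: 49.9
```

```bash
python3 rod.py w2.png
python3 - <<'E'
from h import *
im,d,K,P=grab('side','side1.png'); w=world(d,K,P); hsv=cv2.cvtColor(im,cv2.COLOR_BGR2HSV); H,S,V=[hsv[...,i].astype(int) for i in range(3)]
m=(H>15)&(H<32)&(S>130)&(V>60)&(w[...,1]>0.1)&(w[...,2]>0.01)
p=w[m]; print(p.min(0),p.max(0),len(p))
E
```

```text
handle px [301. 190.] c [ 0.7047 -0.0602] [0.0009 0.0076] 85.98 z [0.0488 0.053  0.0571]
[0.50508984 0.18517065 0.01039988] [0.91640009 0.46353754 0.11071083] 391Traceback (most recent call last):
  File "rod.py", line 11, in <module>
    p=rect(reg&(z>0.035)&(z<0.056)&(S<70),'steel')
  File "rod.py", line 7, in rect
    k,l,st,c=cv2.connectedComponentsWithStats(m); i=1+np.argmax(st[1:,4]); p=w[l==i]
                                                      ~~~~~~~~~^^^^^^^^^^
    return _wrapfunc(a, 'argmax', axis=axis, out=out, **kwds)
    return bound(*args, **kwds)
ValueError: attempt to get argmax of an empty sequence
```

>>> play_rows(commands="0 0 0.04 0; 0 0 0.08 0; -0.02 0.02 0.11 0; -0.04 0.05 0.115 0; -0.06 0.09 0.115 0")

```text
time: 5.8
eef_pos: [0.6358, -0.0105, 0.1617]
orientation: [2.185, 2.253, 0.003]
wrist_force: [0.8, 1.3, -0.5]
opening: 0.317
grip_force: 49.9
```

>>> play_rows(commands="-0.025 0.04 0 0; -0.04 0.08 0 0; -0.048 0.11 0 0; -0.048 0.127 0 0; -0.048 0.131 0 0")

```text
time: 6.3
eef_pos: [0.5877, 0.1242, 0.1598]
orientation: [-2.18, -2.262, -0.001]
wrist_force: [0.4, -0.2, -1.0]
opening: 0.313
grip_force: 49.9
```

```bash
cat > fish.py <<'E'
from h import *
import sys
im,d,K,P=grab('side',sys.argv[1]); w=world(d,K,P); hsv=cv2.cvtColor(im,cv2.COLOR_BGR2HSV); H,S,V=[hsv[...,i].astype(int) for i in range(3)]
x0,x1,y0,y1=.55,.61,float(sys.argv[2]),.39
g=(w[...,0]>x0)&(w[...,0]<x1)&(w[...,1]>y0)&(w[...,1]<y1)
p=w[g&(H>15)&(H<32)&(S>130)&(V>60)&(w[...,2]>0.012)&(w[...,2]<0.035)]
print('marker',len(p),np.round(np.percentile(p,[1,99],axis=0),4).tolist())
st=g&(S<90)&(w[...,2]>0.125)&(w[...,2]<0.2)
q=w[st]; print('steel',len(q), q.size and np.round(np.percentile(q,[1,50,99],axis=0),4).tolist())
r,dd,Kw,Pw=grab('scene','s_'+sys.argv[1])
cv2.imwrite('pics/c_'+sys.argv[1],np.hstack([cv2.resize(im[250:420,130:330],None,fx=2,fy=2),cv2.resize(r[110:280,330:530],None,fx=2,fy=2)]))
print(observe()['eef_pos'])
E
python3 fish.py f1.png 0.2
```

```text
marker 294 [[0.579, 0.2068, 0.0167], [0.6017, 0.3319, 0.0285]]
steel 607 [[0.5767, 0.2029, 0.1449], [0.5816, 0.308, 0.1819], [0.5889, 0.3635, 0.1849]]
[0.58820353 0.12108383 0.15967828]
```

View pics/c_f1.png

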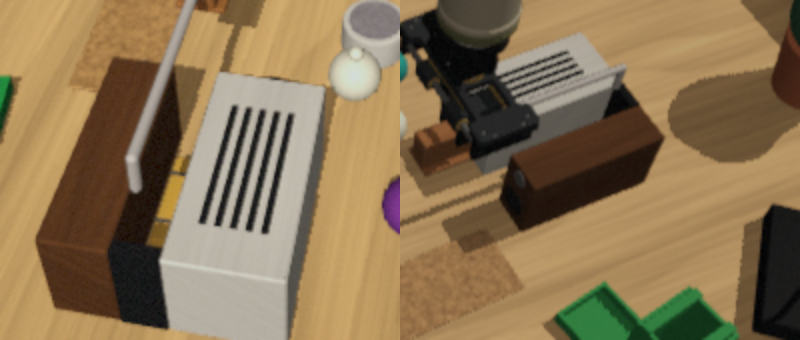

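The crop shows the rod held level. The hook tip is at crop (137,185), above the gap between the brass marker (170,195) and the black plate (140,280). The hook is at about (0.578,0.358) and the marker ends at y≈0.332, so I'm lowering it.

>>> play_rows(commands="0 0 -0.02 0; 0 0 -0.04 0; 0 0 -0.06 0; 0 0 -0.07 0; 0 0 -0.07 0")

```text
time: 6.9
eef_pos: [0.5873, 0.1199, 0.0884]
orientation: [-2.186, -2.256, 0.004]
wrist_force: [-0.7, -0.8, -1.0]
opening: 0.315
grip_force: 49.9
```

>>> play_rows(commands="0 0 -0.015 0; 0 0 -0.03 0; 0 0 -0.045 0; 0 0 -0.06 0; 0 0 -0.065 0")

```text
time: 7.4
eef_pos: [0.5864, 0.1217, 0.0223]
orientation: [-2.182, -2.258, 0.004]
wrist_force: [0.2, -0.8, -1.4]
opening: 0.317
grip_force: 49.9
```

>>> play_rows(commands="0 -0.01 0 0; 0 -0.02 0 0; 0 -0.03 0 0; 0 -0.04 0 0; 0.001 -0.05 0 0")

```text
time: 7.9
eef_pos: [0.5889, 0.0708, 0.0251]
orientation: [2.184, 2.258, 0.001]
wrist_force: [-0.1, 0.6, -2.4]
opening: 0.313
grip_force: 49.9
```

```bash
python3 fish.py f2.png 0.1
```

```text
marker 69 [[0.5801, 0.2033, 0.0162], [0.6028, 0.2988, 0.0277]]
steel 116 [[0.5501, 0.1001, 0.1252], [0.5682, 0.1044, 0.1299], [0.6096, 0.1095, 0.1379]]
[0.58900539 0.06958121 0.02504265]
```

>>> play_rows(commands="0 -0.012 0 0; 0 -0.024 0 0; 0.001 -0.036 0 0; 0.001 -0.048 0 0; 0.001 -0.06 0 0")

```text
time: 8.5
eef_pos: [0.5897, 0.0107, 0.0247]
orientation: [2.184, 2.258, 0.0]
wrist_force: [0.6, 0.1, -1.1]
opening: 0.313
grip_force: 49.9
```

>>> play_rows(commands="0 -0.012 0 0; 0 -0.024 0 0; 0.001 -0.036 0 0; 0.001 -0.046 0 0; 0.001 -0.055 0 0")

```text
time: 9.0
eef_pos: [0.5907, -0.044, 0.0247]
orientation: [2.184, 2.258, 0.0]
wrist_force: [0.9, 0.7, -1.2]
opening: 0.314
grip_force: 49.9
```

>>> play_rows(commands="0 -0.012 0 0; 0 -0.024 0 0; 0 -0.036 0 0; 0 -0.042 0 0; 0 -0.042 0 0")

```text
time: 9.5
eef_pos: [0.5905, -0.0866, 0.0247]
orientation: [2.185, 2.257, -0.001]
wrist_force: [0.0, 0.2, -1.1]
opening: 0.311
grip_force: 49.9
```

```bash
cat > mark.py <<'E'
from h import *
import sys
for n in sys.argv[1].split(','):
    im,d,K,P=grab(n,'mk_%s_%s.png'%(n,sys.argv[2])); w=world(d,K,P); hsv=cv2.cvtColor(im,cv2.COLOR_BGR2HSV); H,S,V=[hsv[...,i].astype(int) for i in range(3)]
    g=(w[...,0]>.5)&(w[...,0]<.66)&(w[...,1]>-.1)&(w[...,1]<.3)&(w[...,2]>0.02)&(w[...,2]<0.032)
    m=cv2.morphologyEx((g).astype(np.uint8),cv2.MORPH_OPEN,np.ones((3,3)))
    k,l,st,c=cv2.connectedComponentsWithStats(m)
    for i in range(1,k):
        if st[i,4]>60:
            p=w[l==i]; r=cv2.minAreaRect(p[:,:2].astype(np.float32)); print(n,np.round(c[i]),st[i,4],np.round(r[0],4),np.round(r[1],4),round(r[2],2),'z',np.round(np.percentile(p[:,2],[5,50,95]),4),'bgr',im[l==i].mean(0).round())
print(observe()['eef_pos'])
E
python3 mark.py side,scene 1
python3 - <<'E'
import cv2,numpy as np
b=cv2.imread('pics/mk_side_1.png');a=cv2.imread('pics/mk_scene_1.png')
cv2.imwrite('pics/c_mk1.png',np.hstack([cv2.resize(b[150:420,130:330],None,fx=2,fy=2),cv2.resize(a[110:380,230:430],None,fx=2,fy=2)]))
E
```

```text
side [258. 277.] 361 [0.5526 0.1066] [0.084  0.0274] 51.06 z [0.022  0.025  0.0274] bgr [ 58. 136. 174.]
scene [337. 201.] 194 [0.5505 0.1014] [0.0739 0.0287] 50.76 z [0.0207 0.0242 0.0282] bgr [ 65. 122. 156.]
[ 0.59062676 -0.08477383  0.02457851]
```

View pics/c_mk1.png

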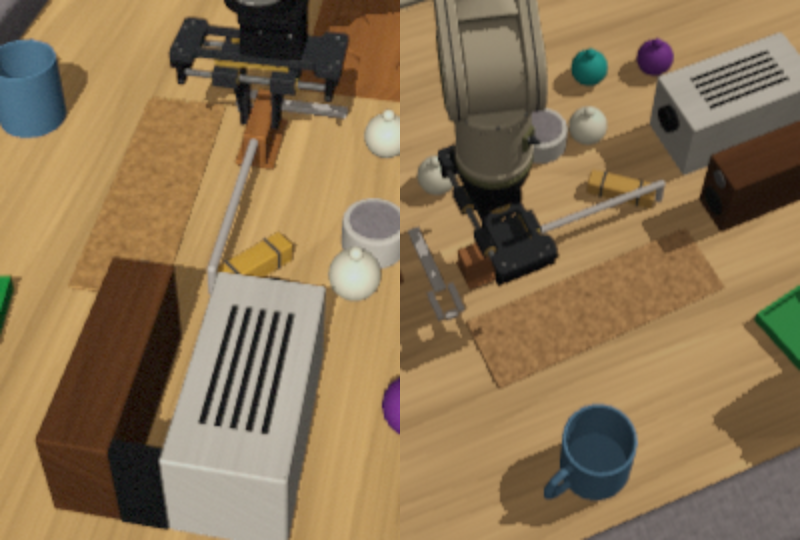

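The crop shows the marker clear of the gap, at side crop (257,258). It is turned about 51° with centre near (0.553,0.105), and the hook is at its rear end. I'll lift the hook straight up and put the rod back on the mat.

>>> play_rows(commands="0 0.003 0.02 0; 0 0.003 0.05 0; 0 0.003 0.08 0; 0.03 0 0.1 0; 0.06 -0.01 0.1 0")

```text
time: 10.1
eef_pos: [0.6534, -0.0928, 0.1287]
orientation: [2.178, 2.26, 0.008]
wrist_force: [0.5, 0.7, -1.5]
opening: 0.316
grip_force: 49.9
```

>>> play_rows(commands="0.025 0 0 0; 0.044 -0.004 0 0; 0.044 -0.004 -0.02 0; 0.044 -0.004 -0.05 0; 0.044 -0.004 -0.07 0")

```text
time: 10.6
eef_pos: [0.694, -0.0978, 0.0524]
orientation: [-2.181, -2.259, 0.001]
wrist_force: [0.3, 0.2, -2.7]
opening: 0.314
grip_force: 49.9
```

Run:
```python
from h import *
print(observe()['eef_pos'],observe()['orientation'])
for n in ['scene','side']:
    im,d,K,P=grab(n); w=world(d,K,P); hsv=cv2.cvtColor(im,cv2.COLOR_BGR2HSV); S=hsv[...,1]
    m=(S<80)&(w[...,2]>0.055)&(w[...,2]<0.09)&(w[...,0]>.64)&(w[...,0]<.74)&(w[...,1]>-.03)&(w[...,1]<.17)
    p=w[m]; v=cv2.fitLine(p[:,:2].astype(np.float32),cv2.DIST_HUBER,0,.01,.01).ravel(); print(n,len(p),np.round(p.min(0),4),np.round(p.max(0),4),'slope',v[0]/v[1],v[2:])
```

```text
[ 0.6940281  -0.09782583  0.05236119] [-2.18074148e+00 -2.25891058e+00  1.46581004e-03]
scene 224 [ 0.6829 -0.0296  0.0569] [0.6971 0.1387 0.0816] slope -0.0205116 [0.69208425 0.0418452 ]
side 283 [ 0.6814 -0.0299  0.0551] [0.6952 0.1442 0.0771] slope -0.01820117 [0.68674666 0.05802551]
```

>>> play_rows(commands="0 0 -0.01 0; 0 0 -0.02 0; 0 0 -0.025 0; 0 0 -0.028 0; 0 0 -0.029 0")

```text
time: 11.2
eef_pos: [0.6947, -0.099, 0.0256]
orientation: [2.183, 2.259, 0.0]
wrist_force: [-0.1, 0.5, -2.3]
opening: 0.314
grip_force: 49.9
```

>>> play_rows(commands="0 0 0 0; 0 0 0 0; 0 0 0 0; 0 0 0 0; 0 0 0 0", fingers=0.055)

```text
time: 11.7
eef_pos: [0.6948, -0.0991, 0.0259]
orientation: [2.183, 2.259, 0.0]
wrist_force: [0.1, 0.5, -0.5]
opening: 0.613
grip_force: 0.0
```

>>> play_rows(commands="0 0 0 0; 0 0 0.03 0; 0 0 0.07 0; 0 0 0.11 0; -0.03 0.04 0.15 0")

```text
time: 12.2
eef_pos: [0.6722, -0.0728, 0.1693]
orientation: [2.187, 2.249, -0.001]
wrist_force: [0.4, 0.9, 1.1]
opening: 0.633
grip_force: 0.0
```

>>> play_rows(commands="-0.025 0.03 0.03 0; -0.05 0.06 0.06 0; -0.06 0.09 0.08 0; -0.06 0.09 0.08 0; -0.06 0.09 0.08 0")

```text
time: 12.7
eef_pos: [0.6113, 0.0227, 0.2473]
orientation: [2.181, 2.26, 0.002]
wrist_force: [0.1, -0.8, -0.7]
opening: 0.632
grip_force: 0.0
```

```bash
python3 rod.py w3.png; python3 mark.py wrist,scene 2
```

```text
handle px [361. 255.] c [ 0.7053 -0.0634] [0.0064 0.0075] 2.79 z [0.0484 0.0504 0.0517]
steel px [358. 153.] c [0.6928 0.0398] [0.0101 0.1976] 1.47 z [0.0452 0.0477 0.0493]
line [ 0.02629652 -0.9996542   0.6919663   0.04908349] yaw dx/dy -0.026305618 y range [-0.05902577 -0.05434487  0.13549522  0.1385705 ]
mat px [350. 150.] c [0.6953 0.0065] [0.0999 0.319 ] 2.98 z [0.0022 0.0035 0.0049]
wrist [231.  90.] 2193 [0.5549 0.1074] [0.09   0.0263] 50.71 z [0.0234 0.0253 0.0267] bgr [ 80. 138. 187.]
scene [340. 202.] 244 [0.5559 0.106 ] [0.089  0.0277] 49.61 z [0.021  0.0242 0.0281] bgr [ 62. 119. 154.]
[0.61109558 0.02061542 0.24588755]
```

The rod stands on the mat again, with its steel at the same height and the hook at about (0.689,0.137). The marker is at (0.555,0.107) from two views, with its axis at 50.7° and top z 0.025. I'll grip it about 18 mm off-centre, away from the amp, to keep the gripper body clear.

>>> play_rows(commands="-0.02 0.02 0 -0.144; -0.04 0.04 -0.02 -0.288; -0.06 0.06 -0.05 -0.432; -0.067 0.072 -0.09 -0.576; -0.067 0.072 -0.12 -0.72")

```text
time: 13.35
eef_pos: [0.5425, 0.0951, 0.1242]
orientation: [-2.841, -1.338, 0.003]
wrist_force: [0.9, 1.0, -0.5]
opening: 0.633
grip_force: 0.0
```

>>> play_rows(commands="0 0 -0.03 0; 0 0 -0.06 0; 0 0 -0.085 0; 0 0 -0.1 0; 0 0 -0.107 0")

```text
time: 13.85
eef_pos: [0.5435, 0.0929, 0.0182]
orientation: [2.84, 1.343, -0.004]
wrist_force: [-0.2, 0.2, 2.3]
opening: 0.635
grip_force: 0.0
```

>>> play_rows(commands="0 0 0 0; 0 0 0 0; 0 0 0 0; 0 0 0 0; 0 0 0 0", fingers=0.01, grip_force=25)

```text
time: 14.35
eef_pos: [0.5445, 0.0944, 0.0205]
orientation: [2.839, 1.345, 0.002]
wrist_force: [-0.6, 0.4, -0.7]
opening: 0.263
grip_force: 0.0
```

>>> play_rows(commands="0 0 0 0; 0 0 0 0; 0 0 0 0; 0 0 0 0; 0 0 0 0")

```text
time: 14.85
eef_pos: [0.5442, 0.0942, 0.0199]
orientation: [2.839, 1.345, 0.0]
wrist_force: [-0.7, -0.2, -0.2]
opening: 0.118
grip_force: 0.0
```

>>> play_rows(commands="0 0 0.03 0; 0 0 0.07 0; 0 0 0.11 0; 0 -0.03 0.15 0; 0 -0.06 0.18 0")

```text
time: 15.35
eef_pos: [0.5446, 0.0341, 0.2025]
orientation: [2.838, 1.347, 0.004]
wrist_force: [1.0, -1.0, -0.6]
opening: 0.118
grip_force: 0.0
```

The grasp missed: the fingers closed to 10 mm with no force. The marker was probably knocked aside, so I'm looking again.

```bash
sed -i 's/>-.1)&(w\[...,1\]<.3)/>-.15)\&(w[...,1]<.3)/' mark.py; python3 mark.py wrist,scene,side 3
python3 - <<'E'
import cv2,numpy as np
b=cv2.imread('pics/mk_side_3.png');a=cv2.imread('pics/mk_wrist_3.png')
cv2.imwrite('pics/c_mk3.png',np.hstack([b[120:420,130:430],cv2.resize(a,(400,300))]))
E
```

```text
wrist [163.  48.] 173 [0.5412 0.1986] [0.0395 0.0013] 1.63 z [0.0207 0.0259 0.0312] bgr [63. 67. 72.]
wrist [267. 118.] 2540 [0.5739 0.0902] [0.0892 0.0253] 50.71 z [0.0238 0.0254 0.0267] bgr [ 89. 152. 204.]
scene [338. 214.] 247 [0.5844 0.081 ] [0.0882 0.0278] 51.0 z [0.0207 0.0239 0.0281] bgr [ 60. 117. 151.]
side [245. 268.] 415 [0.5841 0.0825] [0.0903 0.0292] 52.19 z [0.0216 0.0248 0.0271] bgr [ 59. 141. 181.]
[0.54542162 0.0320342  0.20210655]
```

View pics/c_mk3.png

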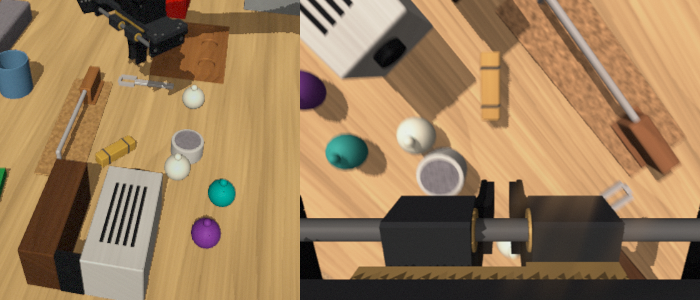

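The marker now lies at side crop (117,150), shifted a few centimetres. The views differ by about 13 mm, so it may still be moving. I'm re-measuring.

```bash
python3 mark.py wrist,scene,side 4
```

```text
wrist [160.  47.] 194 [0.5415 0.1985] [0.0428 0.0017] 3.26 z [0.0209 0.0261 0.0313] bgr [63. 67. 71.]
wrist [279. 118.] 2573 [0.5842 0.0808] [0.0891 0.0258] 50.94 z [0.0236 0.0254 0.0267] bgr [ 89. 152. 203.]
scene [337. 214.] 273 [0.585  0.0799] [0.0891 0.0287] 51.7 z [0.021  0.0244 0.0285] bgr [ 62. 121. 156.]
side [245. 267.] 406 [0.5843 0.0818] [0.0883 0.0288] 49.75 z [0.0219 0.0248 0.0272] bgr [ 60. 141. 181.]
[0.54362206 0.03522858 0.19879063]
```

>>> play_rows(commands="0.02 0.025 0 0; 0.04 0.047 -0.03 0; 0.04 0.047 -0.06 0; 0.04 0.047 -0.09 0; 0.04 0.047 -0.12 0", fingers=0.06)

```text
time: 16.15
eef_pos: [0.5831, 0.0824, 0.077]
orientation: [-2.838, -1.347, 0.004]
wrist_force: [0.9, -0.5, -0.0]
opening: 0.482
grip_force: 0.0
```

>>> play_rows(commands="0 0 -0.015 0; 0 0 -0.03 0; 0 0 -0.045 0; 0 0 -0.056 0; 0 0 -0.061 0")

```text
time: 16.65
eef_pos: [0.584, 0.0812, 0.018]
orientation: [-2.839, -1.345, 0.001]
wrist_force: [0.2, 0.5, 0.4]
opening: 0.69
grip_force: 0.0
```

>>> play_rows(commands="0 0 0 0; 0 0 0 0; 0 0 0 0; 0 0 0 0; 0 0 0 0", fingers=0.01)

```text
time: 17.15
eef_pos: [0.5845, 0.0813, 0.0193]
orientation: [2.839, 1.345, 0.001]
wrist_force: [0.6, -0.4, -0.1]
opening: 0.32
grip_force: 0.0
```

>>> play_rows(commands="0 0 0 0; 0 0 0 0; 0 0 0 0; 0 0 0.002 0; 0 0 0.002 0")

```text
time: 17.65
eef_pos: [0.5844, 0.0812, 0.0212]
orientation: [2.839, 1.345, 0.001]
wrist_force: [0.3, 0.3, 0.2]
opening: 0.118
grip_force: 0.0
```

>>> play_rows(commands="0 0 0.03 0; 0 0 0.07 0; 0 0 0.11 0; 0 -0.03 0.15 0; 0 -0.06 0.18 0", fingers=0.06)

```text
time: 18.15
eef_pos: [0.5847, 0.0212, 0.2037]
orientation: [2.837, 1.348, 0.004]
wrist_force: [0.9, -1.3, -0.0]
opening: 0.49
grip_force: 0.0
```

```bash
python3 mark.py wrist,scene,side 5;python3 mark.py wrist,scene,side 6
```

```text
wrist [121.  67.] 244 [0.5392 0.1985] [0.0489 0.0049] 7.48 z [0.0207 0.0259 0.0315] bgr [62. 66. 71.]
wrist [242. 134.] 2466 [0.5846 0.081 ] [0.0889 0.0262] 50.6 z [0.0235 0.0253 0.0267] bgr [ 90. 153. 206.]
scene [337. 214.] 277 [0.5847 0.0799] [0.089  0.0294] 49.46 z [0.0208 0.024  0.0283] bgr [ 63. 121. 156.]
side [245. 267.] 411 [0.5838 0.0823] [0.0898 0.0282] 51.02 z [0.0215 0.0248 0.0272] bgr [ 60. 142. 182.]
[0.58542181 0.01862145 0.20337352]
wrist [118.  66.] 254 [0.5388 0.1986] [0.0498 0.0057] 7.86 z [0.0206 0.0258 0.0314] bgr [60. 64. 68.]
wrist [239. 133.] 2467 [0.5847 0.081 ] [0.0886 0.0262] 50.67 z [0.0237 0.0254 0.0267] bgr [ 84. 144. 194.]
scene [336. 214.] 257 [0.5854 0.0793] [0.0891 0.0284] 49.81 z [0.0209 0.0245 0.0286] bgr [ 63. 121. 155.]
side [245. 268.] 411 [0.5843 0.0822] [0.0901 0.0284] 50.81 z [0.0216 0.0248 0.0273] bgr [ 60. 142. 181.]
[0.58365079 0.0223415  0.19975176]
```

The marker is undisturbed, so the fingers must have closed above it. I'll go down open and look before closing.

>>> play_rows(commands="0 0.03 -0.02 0; 0 0.06 -0.05 0; 0 0.06 -0.1 0; 0 0.06 -0.14 0; 0 0.06 -0.16 0")

```text
time: 18.95
eef_pos: [0.5808, 0.0823, 0.0357]
orientation: [-2.836, -1.348, 0.011]
wrist_force: [0.3, 0.8, 0.7]
opening: 0.687
grip_force: 0.0
```

>>> play_rows(commands="0 0 -0.01 0; 0 0 -0.018 0; 0 0 -0.022 0; 0 0 -0.022 0; 0 0 -0.022 0")

```text
time: 19.45
eef_pos: [0.5849, 0.0814, 0.0198]
orientation: [2.839, 1.345, 0.002]
wrist_force: [0.2, 0.8, -0.5]
opening: 0.69
grip_force: 0.0
```

```bash
python3 mark.py wrist,scene,side 7
python3 - <<'E'
from h import *
s=observe();print(s['eef_pos'],s['joints'])
b=cv2.imread('pics/mk_side_7.png');a=cv2.imread('pics/mk_wrist_7.png');c=cv2.imread('pics/mk_scene_7.png')
cv2.imwrite('pics/c_mk7.png',np.hstack([cv2.resize(b[180:330,150:350],(400,300)),cv2.resize(c[130:280,250:450],(400,300))]))
E
```

```text
wrist [168.  22.] 533 [0.6199 0.1992] [0.0027 0.032 ] 85.97 z [0.0207 0.0262 0.0312] bgr [11. 14. 18.]
wrist [ 41. 107.] 2154 [0.5434 0.2081] [0.0805 0.0388] 40.04 z [0.0209 0.0261 0.0313] bgr [71. 76. 81.]
wrist [280. 240.] 6258 [0.5909 0.0882] [0.0707 0.0262] 50.56 z [0.0236 0.0253 0.0264] bgr [ 88. 152. 201.]
side [238. 271.] 251 [0.5945 0.0957] [0.0554 0.0278] 46.14 z [0.0215 0.0247 0.027 ] bgr [ 60. 142. 182.]
[0.58472622 0.08130717 0.0196538 ]
[0.58472622 0.08130717 0.0196538 ] [-0.59806104  0.45668501  0.47333323  1.77143295 -0.24630881  0.97092322
 -0.71249167]
```

View pics/c_mk7.png

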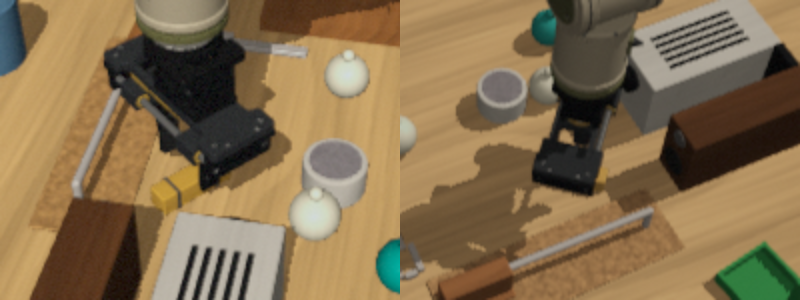

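The fingers flank the marker properly (side crop (178,188)). I'm going 5 mm lower and closing, watching the opening.

>>> play_rows(commands="0 0 -0.003 0; 0 0 -0.005 0; 0 0 -0.005 0; 0 0 -0.005 0; 0 0 -0.005 0", fingers=0.022)

```text
time: 20.1
eef_pos: [0.5843, 0.0812, 0.0139]
orientation: [2.839, 1.345, 0.0]
wrist_force: [0.1, -0.2, -0.4]
opening: 0.326
grip_force: 0.0
```

>>> play_rows(commands="0 0 0 0; 0 0 0 0; 0 0 0 0; 0 0 0 0; 0 0 0 0")

```text
time: 20.6
eef_pos: [0.5842, 0.0812, 0.0139]
orientation: [2.839, 1.345, 0.0]
wrist_force: [0.2, -0.3, 0.7]
opening: 0.252
grip_force: 0.0
```

Run:
```python
from h import *
print(observe())
a=grab('side')[0];c,d,K,P=grab('wrist'); w=world(d,K,P)
np.savez('/tmp/w8',im=c,d=d,w=w)
cv2.imwrite('pics/c8.png',np.hstack([cv2.resize(a[200:300,190:290],(400,400)),cv2.resize(c[120:320,180:380],(400,400))]))
```

```text
{'time': 20.6, 'joints': array([-0.5958072 ,  0.46445774,  0.47064214,  1.7748192 , -0.25020879,
        0.96164047, -0.70969824]), 'joint_vel': array([ 0.00073747, -0.00030206,  0.00232191,  0.00088878, -0.00072157,
        0.00119751,  0.0008229 ]), 'tau': array([ 1.77825219e-03, -5.84142458e+01,  9.02828783e+00, -3.18294024e+01,
       -5.30060485e-02, -2.06050370e-02,  2.50809626e-05]), 'eef_pos': array([0.58424457, 0.08119006, 0.01393152]), 'orientation': array([2.83906130e+00, 1.34494540e+00, 9.99926787e-05]), 'wrist_force': array([ 0.15920249, -0.273067  ,  0.67347904]), 'moment': array([-0.05970293,  0.12920584,  0.00465638]), 'grip_force': 0.0, 'opening': 0.2517341182395164}
```

View pics/c8.png

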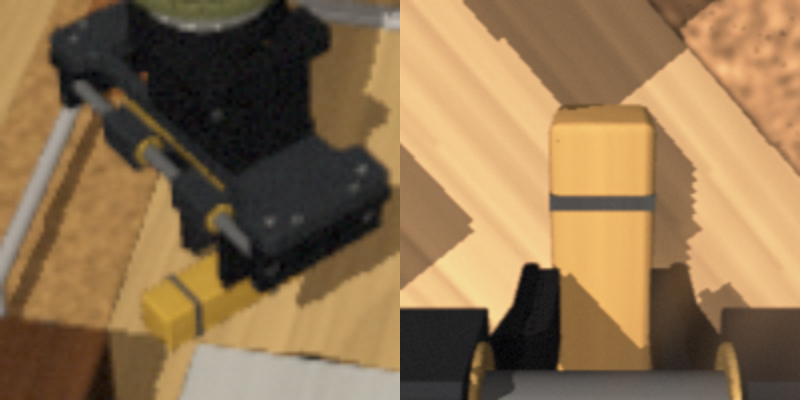

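Run:
```python
import numpy as np
z=np.load('/tmp/w8.npz'); w=z['w']
T=np.array([.5842,.0812]); y=np.array([.774,-.633]); x=np.array([.633,.774])
for r in range(250,300,6):
    print(r,[ '%d:%.0f,%.0f,%.0f'%(c,*(1000*np.array([(w[r,c,:2]-T)@x,(w[r,c,:2]-T)@y,w[r,c,2]]))) for c in (240,246,252,256,262,282,300,304,308,314,320,326)])
```

```text
250 ['240:-2,-23,-0', '246:-2,-19,-0', '252:-2,-16,-0', '256:9,-11,25', '262:10,-8,26', '282:9,2,26', '300:10,11,26', '304:9,13,25', '308:-2,17,-1', '314:-2,20,-0', '320:-2,24,-1', '326:-2,27,-1']
256 ['240:12,-18,37', '246:11,-15,36', '252:10,-13,33', '256:10,-11,35', '262:6,-8,25', '282:6,2,25', '300:6,11,25', '304:9,12,31', '308:10,14,34', '314:9,17,33', '320:11,20,37', '326:-6,27,-0']
262 ['240:11,-17,43', '246:12,-15,44', '252:10,-12,40', '256:10,-10,40', '262:2,-9,24', '282:2,2,25', '300:3,11,26', '304:5,13,31', '308:10,14,41', '314:10,17,41', '320:11,19,43', '326:-9,28,-0']
268 ['240:11,-17,49', '246:10,-14,47', '252:10,-12,47', '256:9,-10,46', '262:-1,-9,26', '282:-1,2,25', '300:-1,11,25', '304:3,12,34', '308:10,13,47', '314:10,16,47', '320:11,18,50', '326:11,21,50']
274 ['240:11,-16,54', '246:10,-14,52', '252:10,-11,52', '256:10,-9,53', '262:-4,-9,25', '282:-4,2,26', '300:-4,11,25', '304:0,12,34', '308:10,13,52', '314:10,16,52', '320:11,18,54', '326:11,20,55']
280 ['240:12,-15,61', '246:10,-13,57', '252:10,-11,58', '256:8,-9,54', '262:-8,-9,25', '282:-8,2,25', '300:-7,11,26', '304:-3,12,35', '308:9,13,56', '314:10,15,58', '320:10,17,59', '326:11,20,59']
286 ['240:11,-15,65', '246:10,-13,63', '252:9,-11,62', '256:5,-10,54', '262:-11,-9,26', '282:-11,2,25', '300:-11,11,25', '304:-5,12,36', '308:6,13,56', '314:9,15,62', '320:9,17,61', '326:11,19,65']
292 ['240:11,-15,70', '246:10,-12,68', '252:10,-10,67', '256:2,-10,54', '262:-15,-9,25', '282:-15,2,25', '300:-14,11,25', '304:-7,12,38', '308:3,13,57', '314:10,14,67', '320:10,17,68', '326:12,19,71']
298 ['240:10,-14,72', '246:10,-12,72', '252:10,-10,72', '256:-1,-10,55', '262:-18,-9,26', '282:-18,2,25', '300:-18,11,26', '304:-19,13,23', '308:1,13,57', '314:9,14,71', '320:9,16,71', '326:11,18,74']
```

The fingertips in the wrist depth end at z≈0.032 while the TCP reads z=0.014, so they stand about 18 mm above the TCP instead of 8 mm ahead. I'm checking this against an earlier wrist picture with the gripper high.

Run:
```python
from h import *
z=np.load('/tmp/w1.npz'); w=world(z['d'],z['K'],z['P']); m=camera_model('wrist'); 
for nm,ww,T,a in (('w3',w,np.array([.6111,.0206,.2459]),np.radians(2)),('w8',np.load('/tmp/w8.npz')['w'],np.array([.5842,.0812,.0139]),np.radians(-39.3))):
    y=np.array([np.cos(a),np.sin(a)]); x=np.array([-y[1],y[0]])
    r=ww-T; X=r[...,:2]@x; Y=r[...,:2]@y; Z=r[...,2]
    for s in(-1,1):
        g=(abs(X)<.013)&(s*Y>.009)&(s*Y<.05)&(Z>(-.03 if nm=='w3' else 0.0135))&(Z<.06); print(nm,s,g.sum(),'low tip rel TCP',np.round(np.percentile(Z[g],[0,1,5,20]),4),'inner',np.round(np.percentile(s*Y[g],[1,5]),4))
print(np.round(m['mount'],4))
```

```text
w3 -1 1593 low tip rel TCP [0.0176 0.0192 0.0214 0.0291] inner [0.026 0.026]
w3 1 1590 low tip rel TCP [0.0179 0.0192 0.0215 0.0291] inner [0.0287 0.0288]
w8 -1 1314 low tip rel TCP [0.0164 0.0176 0.0199 0.0287] inner [0.0095 0.0096]
w8 1 1314 low tip rel TCP [0.0167 0.0177 0.02   0.0288] inner [0.0124 0.0125]
[[ 1.000e-04 -9.544e-01 -2.987e-01  8.280e-02]
 [ 1.000e+00  2.000e-04 -3.000e-04  1.700e-03]
 [ 3.000e-04 -2.987e-01  9.544e-01 -1.796e-01]
 [ 0.000e+00  0.000e+00  0.000e+00  1.000e+00]]
```

Both pictures agree: the tips really sit about 17 mm behind the stated TCP, a 25 mm offset, and I'll plan with that. I'm opening and lowering slowly while watching the force.

>>> play_rows(commands="0 0 0 0; 0 0 0 0; 0 0 0 0; 0 0 0 0; 0 0 0 0", fingers=0.06)

```text
time: 21.2
eef_pos: [0.5843, 0.0812, 0.0139]
orientation: [2.839, 1.345, 0.0]
wrist_force: [-1.1, -0.2, 0.5]
opening: 0.616
grip_force: 0.0
```

>>> play_rows(commands="0 0 -0.004 0; 0 0 -0.008 0; 0 0 -0.01 0; 0 0 -0.01 0; 0 0 -0.01 0")

```text
time: 21.7
eef_pos: [0.5842, 0.0811, 0.0038]
orientation: [2.839, 1.345, -0.0]
wrist_force: [0.5, 0.1, -0.6]
opening: 0.689
grip_force: 0.0
```

>>> play_rows(commands="0 0 -0.003 0; 0 0 -0.006 0; 0 0 -0.009 0; 0 0 -0.01 0; 0 0 -0.01 0")

```text
time: 22.2
eef_pos: [0.5841, 0.0811, -0.0064]
orientation: [2.839, 1.345, -0.001]
wrist_force: [0.5, -0.8, 0.8]
opening: 0.689
grip_force: 0.0
```

>>> play_rows(commands="0 0 0 0; 0 0 0 0; 0 0 0 0; 0 0 0 0; 0 0 0 0", fingers=0.01)

```text
time: 22.7
eef_pos: [0.5843, 0.0812, -0.006]
orientation: [2.839, 1.345, 0.0]
wrist_force: [0.2, -0.1, -0.5]
opening: 0.322
grip_force: 0.0
```

>>> play_rows(commands="0 0 0 0; 0 0 0 0; 0 0 0 0; 0 0 0 0; 0 0 0 0")

```text
time: 23.2
eef_pos: [0.5843, 0.0812, -0.0061]
orientation: [2.839, 1.345, 0.0]
wrist_force: [-0.6, -0.6, 0.8]
opening: 0.294
grip_force: 25.0
```

The marker is gripped at 25 N with opening 0.294 (25.6 mm). I'm lifting it and carrying it over to the tray.

>>> play_rows(commands="0 0 0.03 0; 0 0 0.07 0; 0 0 0.12 0; 0 -0.03 0.16 0; 0 -0.07 0.18 0")

```text
time: 23.7
eef_pos: [0.5857, 0.0126, 0.1777]
orientation: [2.836, 1.351, 0.008]
wrist_force: [0.6, -0.7, -1.7]
opening: 0.295
grip_force: 25.0
```

>>> play_rows(commands="-0.01 -0.04 0 -0.1; -0.02 -0.08 0 -0.24; -0.03 -0.12 0 -0.38; -0.04 -0.16 0 -0.52; -0.05 -0.2 0 -0.66")

```text
time: 24.2
eef_pos: [0.5335, -0.1903, 0.174]
orientation: [-3.123, -0.343, -0.001]
wrist_force: [0.5, 0.8, -0.3]
opening: 0.293
grip_force: 25.0
```

>>> play_rows(commands="-0.01 -0.04 0 -0.1; -0.02 -0.08 0 -0.2; -0.03 -0.12 0 -0.2; -0.04 -0.15 0 -0.2; -0.04 -0.18 0 -0.2")

```text
time: 24.7
eef_pos: [0.4926, -0.3707, 0.174]
orientation: [-3.141, -0.036, 0.0]
wrist_force: [0.6, 0.2, -0.1]
opening: 0.294
grip_force: 25.0
```

```bash
cat > tray.py <<'E'
from h import *
import sys
s=observe(); print(s['eef_pos'],s['orientation'],s['grip_force'],s['opening'])
for n in sys.argv[2].split(','):
    im,d,K,P=grab(n,'tr_%s_%s.png'%(n,sys.argv[1])); w=world(d,K,P); z=w[...,2]
    g=(w[...,0]>.34)&(w[...,0]<.62)&(w[...,1]>-.48)&(w[...,1]<-.18)
    top=w[g&(z>.019)&(z<.026)]; r=cv2.minAreaRect(top[:,:2].astype(np.float32)); print(n,'tray',np.round(r[0],4),np.round(r[1],4),round(r[2],2),'z',np.median(top[:,2]))
    fl=cv2.morphologyEx((g&(z>.008)&(z<.0185)).astype(np.uint8),cv2.MORPH_OPEN,np.ones((3,3)))
    k,l,st,c=cv2.connectedComponentsWithStats(fl)
    for i in range(1,k):
        if st[i,4]>40:
            p=w[l==i]; r=cv2.minAreaRect(p[:,:2].astype(np.float32)); print(n,'hole',np.round(c[i]),st[i,4],np.round(r[0],4),np.round(r[1],4),round(r[2],1),'z',round(np.median(p[:,2]),4))
E
python3 tray.py 1 wrist,side,scene
```

```text
[ 0.49264107 -0.37071319  0.17398957] [-3.14131442e+00 -3.61008849e-02  2.91793490e-04] 25.00059574842453 0.293650045583821
wrist tray [ 0.4802 -0.3305] [0.1848 0.241 ] 1.33 z 0.02153758068501771
wrist hole [161. 155.] 1641 [ 0.5218 -0.2573] [0.0417 0.0414] 0.0 z 0.0137
wrist hole [260. 155.] 1661 [ 0.5239 -0.3505] [0.0419 0.0424] 1.3 z 0.0135
wrist hole [331. 200.] 3932 [ 0.4794 -0.419 ] [0.1047 0.0368] 1.3 z 0.0134
wrist hole [170. 247.] 1282 [ 0.4291 -0.2598] [0.0402 0.0414] 2.8 z 0.0136
wrist hole [247. 244.] 206 [ 0.4353 -0.3368] [0.0112 0.0242] 89.7 z 0.0136
side tray [ 0.4769 -0.329 ] [0.1902 0.2498] 1.19 z 0.021110991146748914
side hole [325. 149.] 230 [ 0.4798 -0.4239] [0.1045 0.0362] 2.1 z 0.0133
side hole [306. 160.] 103 [ 0.5258 -0.3594] [0.0382 0.037 ] 38.1 z 0.0133
side hole [339. 164.] 101 [ 0.4324 -0.3593] [0.0343 0.039 ] 73.8 z 0.0133
side hole [301. 179.] 117 [ 0.5233 -0.2672] [0.0374 0.0326] 8.9 z 0.0128
side hole [336. 184.] 113 [ 0.429  -0.2673] [0.0394 0.0343] 5.6 z 0.013
scene tray [ 0.4794 -0.3317] [0.1956 0.2399] 1.18 z 0.02159372482498456
scene hole [195. 212.] 151 [ 0.4266 -0.2618] [0.0397 0.0391] 85.2 z 0.0131
scene hole [162. 224.] 154 [ 0.4291 -0.3517] [0.0354 0.0428] 75.0 z 0.0131
scene hole [142. 247.] 491 [ 0.4771 -0.4195] [0.1058 0.0377] 1.0 z 0.0133
scene hole [207. 239.] 170 [ 0.519  -0.2583] [0.0387 0.0397] 21.7 z 0.0133
scene hole [172. 252.] 187 [ 0.5205 -0.3523] [0.0394 0.0406] 64.3 z 0.013
```

View pics/tr_wrist_1.png

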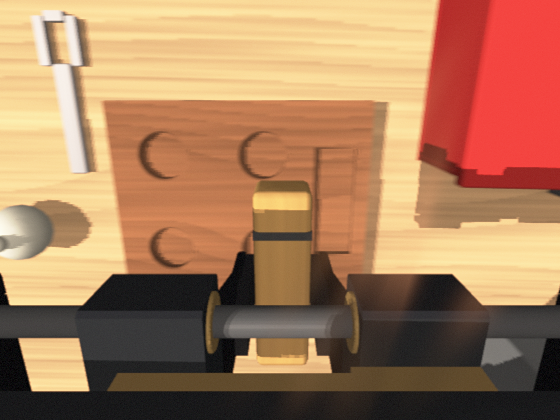

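The wrist view shows the marker held at (283,225), the groove at (335,200), dimples at (161,155), (260,155), (170,247) and one behind the marker, and a red box at right. The groove centre is (0.479,-0.419) with its floor at z 0.0135. I'm checking the red box against the gripper body.

Run:
```python
from h import *
for n in ['scene','side']:
    im=cv2.imread('pics/tr_%s_1.png'%n); _,d,K,P=grab(n); w=world(d,K,P); h=cv2.cvtColor(im,cv2.COLOR_BGR2HSV)
    m=((h[...,0]<6)|(h[...,0]>174))&(h[...,1]>150)&(h[...,2]>60)&(w[...,1]<-.4)&(w[...,1]>-1)&(w[...,0]<1)
    p=w[m]; print(n,len(p),np.round(np.percentile(p,[0.5,99.5],axis=0),3)); q=p[p[:,0]<.58]; print(len(q), len(q) and np.round(np.percentile(q,[1,99],axis=0),3))
```

```text
scene 8172 [[ 0.518 -0.703  0.008]
 [ 0.685 -0.497  0.107]]
2370 [[ 0.517 -0.702  0.022]
 [ 0.579 -0.498  0.106]]
side 2719 [[ 0.52  -0.692 -0.   ]
 [ 0.682 -0.493  0.104]]
801 [[ 0.52  -0.622  0.002]
 [ 0.579 -0.493  0.103]]
```

The red box (x≥0.517, y≤-0.494, 105 mm tall) would sit right beside the gripper body. I'll set the marker down on the tray's flat strip first and regrip 15 mm towards -x, so the body keeps clear.

>>> play_rows(commands="-0.01 -0.01 -0.03 0; -0.013 -0.011 -0.07 0; -0.013 -0.011 -0.11 0; -0.013 -0.011 -0.14 0; -0.013 -0.011 -0.15 0")

```text
time: 25.45
eef_pos: [0.4805, -0.377, 0.0208]
orientation: [-3.138, -0.042, 0.006]
wrist_force: [0.4, 0.6, -0.5]
opening: 0.295
grip_force: 25.0
```

>>> play_rows(commands="0 0 -0.003 0; 0 0 -0.005 0; 0 0 -0.006 0; 0 0 -0.007 0; 0 0 -0.007 0")

```text
time: 25.95
eef_pos: [0.4816, -0.38, 0.0176]
orientation: [3.141, 0.039, 0.002]
wrist_force: [-0.0, 0.0, -0.4]
opening: 0.3
grip_force: 25.0
```

>>> play_rows(commands="0 0 0 0; 0 0 0 0; 0 0 0 0; 0 0 0 0; 0 0 0 0", fingers=0.05)

```text
time: 26.45
eef_pos: [0.4813, -0.3798, 0.0169]
orientation: [3.141, 0.039, 0.0]
wrist_force: [-0.2, 1.0, 0.4]
opening: 0.564
grip_force: 0.0
```

>>> play_rows(commands="-0.005 0 0 0; -0.01 0 0 0; -0.015 0 0 0; -0.017 0 0 0; -0.017 0 0 0")

```text
time: 26.95
eef_pos: [0.4638, -0.3799, 0.017]
orientation: [3.141, 0.038, 0.0]
wrist_force: [0.4, 0.2, -0.3]
opening: 0.576
grip_force: 0.0
```

>>> play_rows(commands="0 0 0 0; 0 0 0 0; 0 0 0 0; 0 0 0 0; 0 0 0 0", fingers=0.01)

```text
time: 27.45
eef_pos: [0.4643, -0.3798, 0.0169]
orientation: [3.141, 0.039, 0.0]
wrist_force: [-0.5, -0.3, -1.1]
opening: 0.295
grip_force: 25.0
```

```bash
cat > mt.py <<'E'
from h import *
import sys
s=observe(); print(s['eef_pos'],s['orientation'],s['opening'],s['grip_force'])
im,d,K,P=grab('wrist','mt%s.png'%sys.argv[1]); w=world(d,K,P); h=cv2.cvtColor(im,cv2.COLOR_BGR2HSV); zt=float(sys.argv[2])
m=(abs(w[...,2]-zt)<.004)&(h[...,1]>90)&(h[...,0]>13)&(h[...,0]<32)&(w[...,1]<-.3)
m=cv2.morphologyEx(m.astype(np.uint8),cv2.MORPH_OPEN,np.ones((3,3)))>0
p=w[m]; r=cv2.minAreaRect(p[:,:2].astype(np.float32)); print('marker',len(p),np.round(r[0],4),np.round(r[1],4),round(r[2],2),'x max',p[:,0].max(),'y',np.percentile(p[:,1],[2,98]),'z',np.percentile(p[:,2],[5,50,95]))
E
python3 mt.py 1 0.048
```

```text
[ 0.46433537 -0.37981837  0.01689249] [3.14121497e+00 3.90767912e-02 1.32401553e-04] 0.2949490908337453 24.9915611743927
marker 8062 [ 0.4931 -0.3799] [0.0689 0.026 ] 1.34 x max 0.5277804525008372 y [-0.39227234 -0.36766826] z [0.04591845 0.04740459 0.04847294]
```

>>> play_rows(commands="0 0 0.015 0; -0.002 -0.015 0.02 0; -0.003 -0.03 0.02 0; -0.003 -0.039 0.015 0; -0.003 -0.039 0.01 0")

```text
time: 28.0
eef_pos: [0.4605, -0.4209, 0.027]
orientation: [3.14, 0.036, 0.0]
wrist_force: [-0.7, -0.4, -0.6]
opening: 0.294
grip_force: 25.0
```

>>> play_rows(commands="0 0 -0.006 0; 0 0 -0.011 0; 0 0 -0.014 0; 0 0 -0.017 0; 0 0 -0.017 0")

```text
time: 28.5
eef_pos: [0.4612, -0.4184, 0.0095]
orientation: [-3.141, -0.04, 0.001]
wrist_force: [1.0, -0.8, -0.8]
opening: 0.299
grip_force: 25.0
```

```bash
python3 mt.py 2 0.040
```

```text
[ 0.46119473 -0.41840497  0.0094804 ] [-3.14102858e+00 -3.95956900e-02  6.63425335e-04] 0.2988138317261244 24.991427958011627
marker 8084 [ 0.49   -0.4185] [0.0689 0.0261] 1.46 x max 0.52456104422028 y [-0.43086854 -0.40623279] z [0.03840284 0.03994441 0.0410128 ]
```

The marker top is at z 0.040, which equals floor 0.014 + 0.026, so it is seated flat in the groove. I'm releasing it, rising, and going to view pawn A.

>>> play_rows(commands="0 0 0 0; 0 0 0 0; 0 0 0 0; 0 0 0 0; 0 0 0 0", fingers=0.05)

```text
time: 29.05
eef_pos: [0.4613, -0.4188, 0.01]
orientation: [3.141, 0.039, 0.0]
wrist_force: [1.1, -0.7, 1.0]
opening: 0.562
grip_force: 0.0
```

>>> play_rows(commands="0 0 0.02 0; 0 0 0.06 0; 0 0 0.11 0; 0 0.03 0.16 0.14; 0 0.07 0.2 0.28", grip_force=8)

```text
time: 29.55
eef_pos: [0.4605, -0.3601, 0.2016]
orientation: [3.102, 0.48, 0.001]
wrist_force: [1.5, 1.3, 0.2]
opening: 0.577
grip_force: 0.0
```

>>> play_rows(commands="0 0.04 0 0.14; 0 0.08 0 0.28; 0 0.12 0 0.42; 0 0.15 0 0.56; 0 0.19 0 0.7", fingers=0.087)

```text
time: 30.05
eef_pos: [0.4609, -0.1683, 0.1996]
orientation: [2.749, 1.519, 0.001]
wrist_force: [1.1, 1.1, -1.3]
opening: 0.94
grip_force: 0.0
```

>>> play_rows(commands="0 0.02 0 0.14; 0 0.03 0 0.28; 0 0.03 0 0.39; 0 0.03 0 0.39; 0 0.03 0 0.39")

```text
time: 30.55
eef_pos: [0.4612, -0.1392, 0.1993]
orientation: [2.412, 2.013, 0.0]
wrist_force: [-0.3, 0.4, 0.0]
opening: 0.998
grip_force: 0.0
```

```bash
cat > pawn.py <<'E'
from h import *
import sys
s=observe(); print(np.round(s['eef_pos'],4),np.round(s['orientation'],3),s['opening'])
def circ(p): # fit circle/sphere
    A=np.c_[2*p,np.ones(len(p))]; b=(p**2).sum(1); x=np.linalg.lstsq(A,b,rcond=None)[0]; c=x[:-1]; return c,np.sqrt(x[-1]+c@c)
for n in sys.argv[2].split(','):
    im,d,K,P=grab(n,'p_%s_%s.png'%(n,sys.argv[1])); w=world(d,K,P); h=cv2.cvtColor(im,cv2.COLOR_BGR2HSV); H,S,V=[h[...,i].astype(int) for i in range(3)]
    z=w[...,2]; g=(w[...,0]>.3)&(w[...,0]<.62)&(w[...,1]>-.45)&(w[...,1]<.19)&(z>.012)&(z<.09)
    for nm,m in (('white',g&(S<75)&(V>60)),('teal',g&(H>75)&(H<105)&(S>120)),('purple',g&(H>125)&(H<165)&(S>80))):
        k,l,st,c=cv2.connectedComponentsWithStats(cv2.morphologyEx(m.astype(np.uint8),cv2.MORPH_OPEN,np.ones((3,3))))
        for i in range(1,k):
            if st[i,4]<100: continue
            p=w[l==i]; q=p[p[:,2]<np.percentile(p[:,2],99.5)-.008]; 
            cc,r=circ(q); e=abs(np.linalg.norm(q-cc,axis=1)-r); q=q[e<.003]
            if len(q)>50: cc,r=circ(q)
            print(n,nm,np.round(c[i]),st[i,4],'sphere',np.round(cc,4),'r',round(r,4),'med',np.round(np.median(p,axis=0)[:2],3),'ztop',np.round(np.percentile(p[:,2],99.5),4))
E
python3 pawn.py 1 wrist,scene; python3 tray.py 2 wrist
```

```text
[ 0.4612 -0.1392  0.1993] [2.412 2.013 0.   ] 0.9980319616790181
wrist white [214.  11.] 1492 sphere [0. 0. 0.] r 0.0 med [0.433 0.02 ] ztop 0.0423
wrist white [260. 162.] 2250 sphere [ 0.4451 -0.1156  0.0233] r 0.0266 med [ 0.447 -0.112] ztop 0.0616
scene white [301. 177.] 517 sphere [0.4387 0.0399 0.0206] r 0.0333 med [0.446 0.038] ztop 0.0451
scene white [323. 172.] 267 sphere [0.4492 0.1054 0.0249] r 0.025 med [0.458 0.1  ] ztop 0.0621
scene white [248. 197.] 289 sphere [ 0.4462 -0.1166  0.0256] r 0.0248 med [ 0.455 -0.12 ] ztop 0.0621
scene teal [324. 143.] 235 sphere [0.3557 0.1506 0.027 ] r 0.0233 med [0.364 0.146] ztop 0.0611
[ 0.46117087 -0.13923053  0.19922477] [2.41137625e+00 2.01354464e+00 6.51019433e-05] 0.0 0.9995037728247083
wrist tray [ 0.4771 -0.3051] [0.1903 0.1898] 1.28 z 0.021257604641049976
wrist hole [356. 232.] 263 [ 0.5318 -0.2097] [0.0759 0.0017] 1.6 z 0.0133
wrist hole [270. 248.] 358 [ 0.4359 -0.2119] [0.1104 0.0016] 1.5 z 0.0133
wrist hole [353. 276.] 962 [ 0.5205 -0.2607] [0.0396 0.038 ] 78.3 z 0.0134
wrist hole [273. 290.] 944 [ 0.4296 -0.2622] [0.0385 0.0421] 80.9 z 0.0134
wrist hole [365. 347.] 670 [ 0.5237 -0.3594] [0.0297 0.0408] 78.7 z 0.0134
wrist hole [289. 358.] 813 [ 0.4315 -0.3558] [0.0393 0.0394] 37.9 z 0.0133
```

View pics/p_wrist_1.png

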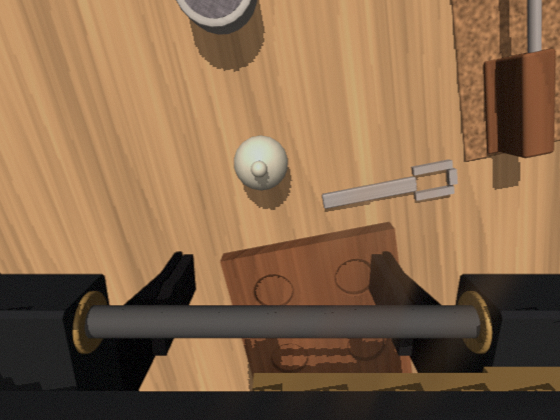

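The wrist view shows white pawn A at (260,162), a single knobbed white ball, with the opener at (390,187) well clear. Its sphere centre is (0.445,-0.116,0.0235) with r 26.6 mm, and the height matches the text's 24 mm. I'm gripping it at 8 N.

>>> play_rows(commands="-0.016 0.023 -0.03 0; -0.016 0.023 -0.07 0; -0.016 0.023 -0.11 0; -0.016 0.023 -0.15 0; -0.016 0.023 -0.18 0")

```text
time: 31.2
eef_pos: [0.4443, -0.116, 0.0172]
orientation: [-2.41, -2.015, 0.002]
wrist_force: [0.5, -0.2, -0.0]
opening: 0.999
grip_force: 0.0
```

>>> play_rows(commands="0 0 -0.008 0; 0 0 -0.016 0; 0 0 -0.022 0; 0 0 -0.025 0; 0 0 -0.025 0")

```text
time: 31.7
eef_pos: [0.4457, -0.1158, -0.0053]
orientation: [2.408, 2.017, 0.001]
wrist_force: [-0.1, -0.5, 0.4]
opening: 1.0
grip_force: 0.0
```

>>> play_rows(commands="0 0 0 0; 0 0 0 0; 0 0 0 0; 0 0 0 0; 0 0 0 0", fingers=0.045, grip_force=8)

```text
time: 32.2
eef_pos: [0.4452, -0.1158, -0.0057]
orientation: [2.408, 2.018, 0.0]
wrist_force: [-0.1, -0.4, 0.4]
opening: 0.634
grip_force: 0.1
```

>>> play_rows(commands="0 0 0 0; 0 0 0 0; 0 0 0 0; 0 0 0 0; 0 0 0 0")

```text
time: 32.7
eef_pos: [0.4452, -0.1158, -0.0057]
orientation: [2.408, 2.018, 0.0]
wrist_force: [-0.4, 0.8, 2.1]
opening: 0.608
grip_force: 8.0
```

>>> play_rows(commands="0 0 0.015 0; 0 0 0.04 0; 0 0 0.07 0; -0.005 -0.04 0.08 0; -0.01 -0.08 0.08 0")

```text
time: 33.2
eef_pos: [0.4366, -0.1963, 0.076]
orientation: [2.403, 2.02, 0.005]
wrist_force: [1.8, -0.1, -0.3]
opening: 0.609
grip_force: 8.0
```

>>> play_rows(commands="-0.005 -0.04 0 0; -0.005 -0.0645 0 0; -0.005 -0.0645 -0.02 0; -0.005 -0.0645 -0.035 0; -0.005 -0.0645 -0.045 0")

```text
time: 33.7
eef_pos: [0.4296, -0.2603, 0.028]
orientation: [-2.408, -2.017, 0.001]
wrist_force: [-0.1, 0.5, -0.1]
opening: 0.606
grip_force: 8.0
```

```bash
python3 pawn.py 2 wrist,scene; python3 tray.py 3 scene
```

```text
[ 0.4296 -0.2603  0.028 ] [-2.408e+00 -2.017e+00  1.000e-03] 0.6063031135251795
wrist white [287. 271.] 8391 sphere [ 0.4311 -0.2616  0.0562] r 0.0277 med [ 0.436 -0.247] ztop 0.0867
scene white [301. 177.] 518 sphere [0.4398 0.0402 0.02  ] r 0.0327 med [0.447 0.038] ztop 0.0443
scene white [324. 172.] 268 sphere [0.4492 0.105  0.0251] r 0.0246 med [0.458 0.1  ] ztop 0.0615
scene teal [324. 143.] 231 sphere [0.3567 0.1503 0.0267] r 0.0233 med [0.365 0.145] ztop 0.0623
[ 0.42937629 -0.25989924  0.02805405] [-2.40650145e+00 -2.01671781e+00  2.23228411e-03] 8.000016824807972 0.6047103561808442
scene tray [ 0.4788 -0.3318] [0.1937 0.2406] 1.04 z 0.021573817064074907
scene hole [161. 224.] 155 [ 0.4296 -0.3545] [0.0377 0.0397] 1.2 z 0.0131
scene hole [207. 239.] 171 [ 0.5197 -0.2593] [0.0397 0.0409] 74.4 z 0.0132
scene hole [172. 252.] 179 [ 0.5205 -0.3527] [0.0387 0.0408] 54.5 z 0.0133
```

>>> play_rows(commands="0 0 -0.005 0; 0 0 -0.009 0; 0 0 -0.012 0; 0 0 -0.014 0; 0 0 -0.0145 0")

```text
time: 34.35
eef_pos: [0.4302, -0.2603, 0.0146]
orientation: [-2.408, -2.018, 0.0]
wrist_force: [0.4, -0.2, 0.5]
opening: 0.604
grip_force: 8.0
```

>>> play_rows(commands="0 0 -0.0005 0; 0 0 -0.001 0; 0 0 -0.0015 0; 0 0 -0.002 0; 0 0 -0.002 0")

```text
time: 34.85
eef_pos: [0.4302, -0.2604, 0.0127]
orientation: [2.408, 2.018, 0.0]
wrist_force: [0.7, -1.1, -0.1]
opening: 0.605
grip_force: 8.0
```

>>> play_rows(commands="0 0 -0.0003 0; 0 0 -0.0006 0; 0 0 -0.0009 0; 0 0 -0.0012 0; 0 0 -0.0012 0")

```text
time: 35.35
eef_pos: [0.4302, -0.2604, 0.0115]
orientation: [2.408, 2.018, 0.0]
wrist_force: [0.1, 0.5, 0.3]
opening: 0.608
grip_force: 8.0
```

```bash
python3 pawn.py 3 wrist
```

```text
[ 0.4302 -0.2604  0.0115] [2.408 2.018 0.   ] 0.6077906268774821
wrist white [288. 271.] 8405 sphere [ 0.4316 -0.2615  0.0398] r 0.0274 med [ 0.436 -0.247] ztop 0.0703
wrist white [282. 340.] 190 sphere [ 0.4354 -0.2389  0.002 ] r 0.0704 med [ 0.43  -0.276] ztop 0.0787
```

>>> play_rows(commands="0 0 -0.0003 0; 0 0 -0.0006 0; 0 0 -0.0008 0; 0 0 -0.0008 0; 0 0 -0.0008 0")

```text
time: 35.9
eef_pos: [0.4302, -0.2604, 0.0107]
orientation: [2.408, 2.018, 0.0]
wrist_force: [-0.1, 0.0, -1.2]
opening: 0.605
grip_force: 8.0
```

>>> play_rows(commands="0 0 0 0; 0 0 0 0; 0 0 0 0; 0 0 0 0; 0 0 0 0", fingers=0.06)

```text
time: 36.4
eef_pos: [0.4302, -0.2604, 0.0107]
orientation: [2.408, 2.018, 0.0]
wrist_force: [0.5, -0.4, -0.1]
opening: 0.692
grip_force: 0.0
```

>>> play_rows(commands="0 0 0 0; 0 0 0 0; 0 0 0 0; 0 0 0 0; 0 0 0.01 0", fingers=0.085)

```text
time: 36.9
eef_pos: [0.4294, -0.26, 0.0202]
orientation: [-2.407, -2.017, 0.002]
wrist_force: [-1.0, -0.3, -0.2]
opening: 0.961
grip_force: 0.0
```

>>> play_rows(commands="0 0 0.03 0; 0 0 0.07 0; 0 0 0.11 0; 0 0 0.15 0; 0 0 0.19 0")

```text
time: 37.4
eef_pos: [0.4297, -0.2606, 0.2132]
orientation: [2.408, 2.016, 0.001]
wrist_force: [0.9, -0.4, 0.1]
opening: 0.969
grip_force: 0.0
```

```bash
python3 pawn.py 4 wrist,scene,side
```

```text
[ 0.4297 -0.2606  0.2132] [2.408e+00 2.016e+00 1.000e-03] 0.9690330583557581
wrist white [281. 183.] 2219 sphere [ 0.4306 -0.2608  0.0374] r 0.0268 med [ 0.432 -0.256] ztop 0.0758
scene white [301. 177.] 520 sphere [0.4398 0.0402 0.0215] r 0.0328 med [0.447 0.037] ztop 0.0446
scene white [323. 172.] 270 sphere [0.4495 0.1053 0.0255] r 0.0247 med [0.458 0.1  ] ztop 0.0612
scene white [194. 207.] 312 sphere [ 0.4298 -0.2611  0.0374] r 0.0267 med [ 0.441 -0.262] ztop 0.076
scene teal [324. 143.] 231 sphere [0.3559 0.1504 0.0264] r 0.0233 med [0.365 0.146] ztop 0.0631
side white [337. 178.] 332 sphere [ 0.4299 -0.2584  0.0384] r 0.025 med [ 0.429 -0.244] ztop 0.0744
side white [313. 273.] 1333 sphere [0.4436 0.0782 0.0279] r 0.0426 med [0.44  0.071] ztop 0.0601
side teal [351. 312.] 567 sphere [0.353  0.1542 0.024 ] r 0.0256 med [0.354 0.167] ztop 0.0602
```

Pawn A is seated upright: top at z 0.0758, so the foot is at about 0.014, roughly 3 mm deeper than the text's figure, and I'll lower the next one accordingly. Now pawn B beside the puck.

>>> play_rows(commands="0.005 0.05 0 0; 0.01 0.1 0 0; 0.014 0.15 0 0; 0.016 0.2 0 0; 0.018 0.25 0 0", fingers=0.08)

```text
time: 38.05
eef_pos: [0.4473, -0.0093, 0.2101]
orientation: [-2.408, -2.017, 0.001]
wrist_force: [1.7, -0.0, -1.0]
opening: 0.92
grip_force: 0.0
```

>>> play_rows(commands="0 0.03 0 0; 0 0.06 0 0; 0 0.08 0 0; 0 0.08 0 0; 0 0.08 0 0")

```text
time: 38.55
eef_pos: [0.4478, 0.0684, 0.21]
orientation: [-2.408, -2.018, 0.002]
wrist_force: [-0.3, -1.0, -0.4]
opening: 0.918
grip_force: 0.0
```

```bash
python3 pawn.py 5 wrist
```

```text
[0.4478 0.0684 0.21  ] [-2.408e+00 -2.018e+00  2.000e-03] 0.918444451979998
wrist white [275. 143.] 2187 sphere [0.448  0.1067 0.0234] r 0.0266 med [0.45 0.11] ztop 0.0617
wrist white [275. 207.] 3655 sphere [0.4368 0.042  0.0231] r 0.0352 med [0.438 0.046] ztop 0.0419
wrist teal [170. 113.] 2358 sphere [0.3535 0.153  0.0236] r 0.0264 med [0.36  0.153] ztop 0.0618
```

View pics/p_wrist_5.png

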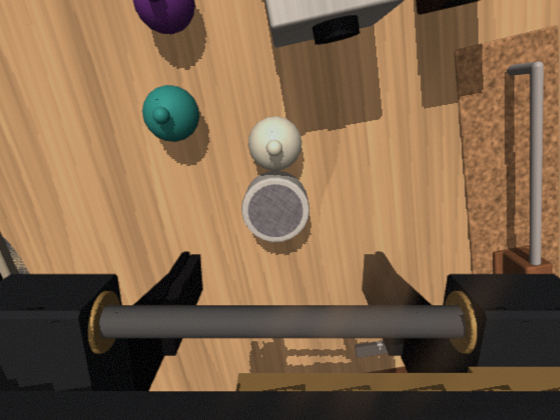

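The wrist view shows white pawn B at (275,143) touching distance above the puck (275,207), with the turquoise look-alike at (170,113) clear to the left. The hook and rod are still on the mat. The fingers close left and right of the pawn, clear of the puck.

>>> play_rows(commands="0 0.038 -0.01 0; 0 0.038 -0.05 0; 0 0.038 -0.1 0; 0 0.038 -0.14 0; 0 0.038 -0.175 0")

```text
time: 39.1
eef_pos: [0.4476, 0.1052, 0.0337]
orientation: [2.41, 2.015, -0.002]
wrist_force: [1.1, 0.2, 0.3]
opening: 0.919
grip_force: 0.0
```

>>> play_rows(commands="0 0 -0.01 0; 0 0 -0.02 0; 0 0 -0.03 0; 0 0 -0.037 0; 0 0 -0.04 0")

```text
time: 39.6
eef_pos: [0.4486, 0.107, -0.0042]
orientation: [2.408, 2.017, 0.001]
wrist_force: [-0.9, -0.5, 0.2]
opening: 0.918
grip_force: 0.0
```

>>> play_rows(commands="0 0 0 0; 0 0 0 0; 0 0 0 0; 0 0 0 0; 0 0 0 0", fingers=0.045)

```text
time: 40.1
eef_pos: [0.4484, 0.107, -0.004]
orientation: [2.408, 2.018, 0.001]
wrist_force: [0.1, 0.5, 1.7]
opening: 0.607
grip_force: 8.0
```

>>> play_rows(commands="0 0 0 0; 0 0 0 0; 0 0 0 0; 0 0 0 0; 0 0 0 0")

```text
time: 40.6
eef_pos: [0.4484, 0.1071, -0.0041]
orientation: [2.408, 2.018, 0.001]
wrist_force: [-1.2, 0.1, 5.1]
opening: 0.602
grip_force: 8.0
```

>>> play_rows(commands="0 0 0.01 0; 0 0 0.03 0; 0 0 0.06 0; 0 0 0.1 0; 0.01 -0.03 0.11 0")

```text
time: 41.1
eef_pos: [0.4595, 0.0803, 0.1099]
orientation: [2.402, 2.024, 0.009]
wrist_force: [2.2, -0.4, -0.6]
opening: 0.603
grip_force: 8.0
```

>>> play_rows(commands="0.01 -0.04 0 0; 0.02 -0.08 0 0; 0.03 -0.12 0 0; 0.04 -0.16 0 0; 0.045 -0.2 0 0")

```text
time: 41.6
eef_pos: [0.5036, -0.1247, 0.1063]
orientation: [2.407, 2.018, 0.001]
wrist_force: [0.2, -0.2, -1.1]
opening: 0.607
grip_force: 8.0
```

>>> play_rows(commands="0.01 -0.04 0 0; 0.015 -0.08 0 0; 0.018 -0.12 0 0; 0.0185 -0.1355 -0.02 0; 0.0185 -0.1355 -0.05 0")

```text
time: 42.1
eef_pos: [0.522, -0.2627, 0.057]
orientation: [2.409, 2.01, 0.001]
wrist_force: [0.7, 1.4, -0.6]
opening: 0.607
grip_force: 8.0
```

```bash
python3 pawn.py 6 wrist,scene
```

```text
[ 0.522  -0.2627  0.057 ] [2.409e+00 2.010e+00 1.000e-03] 0.6074605035841389
wrist white [130. 250.] 4251 sphere [ 0.4306 -0.261   0.037 ] r 0.0269 med [ 0.442 -0.247] ztop 0.063
wrist white [291. 240.] 908 sphere [ 0.521  -0.2679  0.0523] r 0.0414 med [ 0.532 -0.24 ] ztop 0.0899
scene white [301. 177.] 521 sphere [0.4396 0.04   0.02  ] r 0.0328 med [0.445 0.038] ztop 0.0439
scene teal [324. 143.] 236 sphere [0.3552 0.1512 0.0263] r 0.024 med [0.364 0.146] ztop 0.0613
```

>>> play_rows(commands="0 0 -0.01 0; 0 0 -0.02 0; 0 0 -0.028 0; 0 0 -0.032 0; 0 0 -0.034 0")

```text
time: 42.7
eef_pos: [0.5217, -0.2584, 0.0215]
orientation: [-2.408, -2.018, -0.0]
wrist_force: [0.5, -0.0, -0.7]
opening: 0.607
grip_force: 8.0
```

```bash
python3 pawn.py 7 wrist
```

```text
[ 0.5217 -0.2584  0.0215] [-2.408 -2.018 -0.   ] 0.6069069323314755
wrist white [288. 271.] 8380 sphere [ 0.523 -0.26   0.048] r 0.0274 med [ 0.528 -0.246] ztop 0.0807
wrist white [108. 264.] 1594 sphere [ 0.4311 -0.2605  0.0374] r 0.026 med [ 0.441 -0.238] ztop 0.0506
```

>>> play_rows(commands="0 0.001 -0.002 0; 0 0.001 -0.004 0; 0 0.001 -0.006 0; 0 0.001 -0.007 0; 0 0.001 -0.008 0")

```text
time: 43.25
eef_pos: [0.5217, -0.2576, 0.0137]
orientation: [2.408, 2.017, 0.0]
wrist_force: [0.0, 0.5, -0.8]
opening: 0.606
grip_force: 8.0
```

>>> play_rows(commands="0 0 -0.0005 0; 0 0 -0.001 0; 0 0 -0.0015 0; 0 0 -0.002 0; 0 0 -0.0025 0")

```text
time: 43.75
eef_pos: [0.5217, -0.2576, 0.0112]
orientation: [2.408, 2.018, 0.0]
wrist_force: [-0.5, 0.3, -0.9]
opening: 0.603
grip_force: 8.0
```

>>> play_rows(commands="0 0 -0.0002 0; 0 0 -0.0004 0; 0 0 -0.0004 0; 0 0 -0.0004 0; 0 0 -0.0004 0")

```text
time: 44.25
eef_pos: [0.5217, -0.2576, 0.0109]
orientation: [2.408, 2.018, 0.0]
wrist_force: [-0.2, -0.6, -0.7]
opening: 0.603
grip_force: 8.0
```

Within about 1 mm of the seat, so I'm releasing gently and rising.

>>> play_rows(commands="0 0 0 0; 0 0 0 0; 0 0 0 0; 0 0 0 0; 0 0 0 0", fingers=0.065)

```text
time: 44.75
eef_pos: [0.5217, -0.2576, 0.0108]
orientation: [2.408, 2.018, 0.0]
wrist_force: [0.6, -0.6, 0.1]
opening: 0.745
grip_force: 0.0
```

>>> play_rows(commands="0 0 0 0; 0 0 0 0; 0 0 0.01 0; 0 0 0.03 0; 0 0 0.06 0", fingers=0.07)

```text
time: 45.25
eef_pos: [0.5207, -0.2573, 0.071]
orientation: [-2.407, -2.016, 0.002]
wrist_force: [-0.7, -0.4, 0.0]
opening: 0.801
grip_force: 0.0
```

>>> play_rows(commands="0 0 0.04 0; 0 0 0.08 0; 0 0 0.12 0; 0 0.03 0.14 0; 0 0.06 0.14 0")

```text
time: 45.75
eef_pos: [0.5228, -0.1986, 0.215]
orientation: [2.407, 2.011, 0.006]
wrist_force: [0.7, 0.5, -1.9]
opening: 0.806
grip_force: 0.0
```

```bash
python3 pawn.py 8 scene,side,wrist
python3 - <<'E'
from h import *
im,d,K,P=grab('side'); w=world(d,K,P); h=cv2.cvtColor(im,cv2.COLOR_BGR2HSV); z=w[...,2]
m=(h[...,1]<80)&(z>.035)&(z<.056)&(w[...,0]>.64)&(w[...,0]<.75)&(w[...,1]>-.06)&(w[...,1]<.2); p=w[m]
v=cv2.fitLine(p[:,:2].astype(np.float32),cv2.DIST_HUBER,0,.01,.01).ravel(); print('rod',np.round(p.min(0),3),np.round(p.max(0),3),v[0]/v[1],v[2:])
m=(abs(z-.0395)<.003)&(w[...,0]>.42)&(w[...,0]<.54)&(w[...,1]<-.39)&(w[...,1]>-.45); r=cv2.minAreaRect(w[m][:,:2].astype(np.float32)); print('marker',r,np.median(z[m]))
m=(h[...,1]<80)&(abs(z-.007)<.004)&(w[...,0]>.45)&(w[...,0]<.66)&(w[...,1]<-.12)&(w[...,1]>-.21);r=cv2.minAreaRect(w[m][:,:2].astype(np.float32)); print('opener',r)
s=cv2.imread('pics/p_scene_8.png')
cv2.imwrite('pics/final.png',np.hstack([cv2.resize(im[100:300,150:350],(400,400)),cv2.resize(s[110:310,110:410],(400,400))]))
E
```

```text
[ 0.5228 -0.1986  0.215 ] [2.407 2.011 0.006] 0.8063066074397228
scene white [301. 177.] 518 sphere [0.4389 0.0403 0.0201] r 0.0332 med [0.446 0.037] ztop 0.0445
scene white [194. 207.] 311 sphere [ 0.4302 -0.2611  0.0379] r 0.0263 med [ 0.441 -0.262] ztop 0.0779
scene white [205. 235.] 342 sphere [ 0.5197 -0.2591  0.0347] r 0.0291 med [ 0.531 -0.26 ] ztop 0.0772
scene teal [324. 143.] 234 sphere [0.356  0.1508 0.0271] r 0.0233 med [0.364 0.145] ztop 0.0621
side white [301. 174.] 332 sphere [ 0.5212 -0.2559  0.0388] r 0.025 med [ 0.52  -0.242] ztop 0.0751
side white [337. 178.] 336 sphere [ 0.4301 -0.2593  0.0382] r 0.0255 med [ 0.429 -0.245] ztop 0.0749
side white [317. 264.] 848 sphere [0.4362 0.0423 0.0234] r 0.0352 med [0.436 0.056] ztop 0.0428
side teal [351. 312.] 566 sphere [0.3529 0.1542 0.024 ] r 0.0256 med [0.354 0.167] ztop 0.0607
wrist white [291. 243.] 1986 sphere [ 0.5223 -0.2584  0.0375] r 0.0265 med [ 0.524 -0.251] ztop 0.0756
wrist white [210. 254.] 1249 sphere [ 0.4303 -0.2613  0.0361] r 0.0275 med [ 0.443 -0.248] ztop 0.0619
rod [ 0.684 -0.056  0.036] [0.698 0.142 0.052] -0.021182325 [0.6904346  0.04849463]
marker ((0.47819894552230835, -0.4169788956642151), (0.030236490070819855, 0.08925475180149078), 88.21993255615234) 0.03881241859578688
opener ((0.5716652870178223, -0.17144200205802917), (0.141549751162529, 0.04373449087142944), 4.3707356452941895)
```

View pics/final.png

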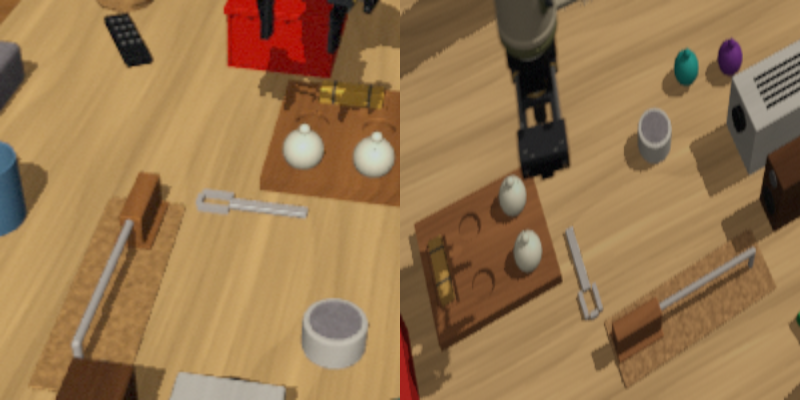

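The final picture shows both pawns upright in their dimples at side crop (303,148) and (374,157). The marker is flat in the groove at (352,95), with its top at z≈0.039. The rod stands on the mat with the hook at (78,348) and the handle at (150,205). The puck and opener are where they were, and no further white pawn is visible in any view.

```bash
python3 -c "
from plant import *
print(hand_in())"
```

```text
the job is handed in; nothing more can be done
None
```

The job is handed in: the marker was fished out with the hook and lies flat in the groove, both white pawns found stand upright in their own dimples, and the rod is back on the mat; the puck and opener were not shoved about.

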